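# Seat the tumbler drum on its inclined drive base and lock it

## Task

Fit the yellow-lidded tumbler drum onto the sloping deck of its drive base so that both pegs come up through the two holes of its carrier plate and the plate lies flush on the deck. Then turn the red catch all the way so that its nose lies over the edge of the plate, and let go. Do not tip the drum over, and leave the jar, the bottle and the loupe where they stand.

Things in the scene. Friction and masses are not known exactly. Their poses are not given: they have to be found in the camera images.
- drum: Loose black tumbler drum with yellow lid, on an aluminium carrier plate; upright at first, 0.4 kg. Origin: centre of the plate's underside, z up. Plate 8 mm thick: round flange 108 mm across, two ears along y, 44 wide, 156 end to end, with 12 mm through holes at y = +60 and -60. Drum 82, lid 88 mm across, lid top at z = 68. Fits its base either way round (half turn about z).
- drum_grip (a point): Middle of the top edge of the black bar grip on the drum's lid, 104 mm above the drum's origin. The bar is 12 mm thick (along the drum's x), 60 mm long (along y), 36 mm tall (z = 68 to 104). Axes as the drum's.
- deck: Sloping deck of the fixed blue-green wedge-shaped base. Origin on its surface midway between the pegs, 95 mm above the bench; x up the slope (away from the robot), y level, z the normal, 30 degrees off vertical. Spans x -123 to 83, y -92 to 92. Steel pegs along z at y = +60 and -60: 9 mm thick, 21 high, top 7 mm tapered. Seated drum: origin and z on the deck's, y along its y.
- catch (a joint): Angle (rad) of the red turn-button catch at the deck's low end, about the deck's normal: 0 = locked at its stop, nose up the slope over the plate's edge; opens to 1.6, nose towards the deck's +y, tail to -y. Starts 1.2 to 1.5, clear of the drum. Turns lightly (1 N at the pin), stays put. Bar 14 mm wide, 10.5 to 16.5 mm above the deck; nose 28 and tail 46 mm from the pivot.
- catch_pin (a point): Centre of the top of the black round pin on the catch's tail: 10 mm thick, 30 mm tall, along the deck's normal, top 46.5 mm above the deck, 40 mm from the pivot axis. When locked it stands straight down the slope from the pivot.
- catch_hinge (a point): Pivot of the catch, 72 mm down the slope from the deck's origin (deck x = -72, y = 0), 16.5 mm above the deck. Its axes are the deck's.
- flux_jar: Bystander: small jar with black cap, 34 mm across, 48 mm high, loose; origin at the centre of its foot. Leave alone.
- blue_bottle: Bystander: small blue bottle with white cap, 29 mm across, 48 mm high, loose; origin at the centre of its foot. Leave alone.
- eye_loupe: Bystander: black eye loupe, 29 mm across, 24 mm high, loose; origin at the centre of its foot. Leave alone.
There are look-alikes about, which are no part of the job. What is shaped like the drum but brown is not meant.

How it is judged (in metres and radians):
On the way, in this order (a step that is already met when the one before it is completed fails the run):
1. the drum is seated on both pegs, flush on the deck, before the catch is turned over it (x of drum in the frame of deck between -0.004 and 0.004 m and y of drum in the frame of deck between -0.004 and 0.004 m and z of drum in the frame of deck between -0.004 and 0.0025 m and angle between the z axis of drum and the z axis of deck, either way round below 0.05 rad), for 0.2 s.
2. the catch is turned to its locked position over the seated drum's flange (all of step 1 and value of joint catch below 0.2 rad), for 0.2 s.
At the end, for the whole second after the job is handed in: The drum is at rest, seated: its origin within 4 mm of the deck's origin along the deck's x and y and no more than 2.5 mm above the deck, its axis within 0.05 rad of the deck's normal; the catch stands within 0.2 rad of its locked stop (all of step 2 and linear speed of drum below 0.01 m/s); the robot touches nothing.
It fails at once if the drum is tipped over (more than 60 degrees from upright) (angle between drum's own z axis and vertical above 1.05 rad).
It fails at once if the flux jar is moved more than 30 mm (distance of flux_jar from where it was at the start of the episode above 0.03 m).
It fails at once if the blue bottle is moved more than 30 mm (distance of blue_bottle from where it was at the start of the episode above 0.03 m).
It fails at once if the eye loupe is moved more than 30 mm (distance of eye_loupe from where it was at the start of the episode above 0.03 m).
It also fails if it takes over 54 s, if anything falls off the work surface, if the arm or the gripper's body presses on something with over 40 N, if the wrist force passes 120 N, or if a joint passes its speed limit or range.

## Robot

A 6-joint arm with a two-finger parallel gripper is mounted at the origin on a cart in front of the work surface, level with it; the furniture and walls round the work are solid. World frame = base frame: x ahead of the robot, y to its left, z up, the work surface at z = 0. Lengths are in mm, angles in rad, forces in N, time in s.
With the tool pointing down it reaches from about 350 to 775 mm from the base axis. Payload 7.3 kg.
Tool frame: the origin (TCP) lies at the very end of the fingers, on their centre line; the grasp point (between the pads) lies 19 mm behind it; z points along the fingers, x is the direction in which the jaws open and shut, and the axes are right-handed (so a half turn about z gives the same grasp; the last joint's range is limited). The gripper opens to 92 mm and grips with 3 to 60 N. Pads are 19 mm wide; open, the fingers measure 130 mm over their backs; the gripper's body (75 mm by 190 mm) begins 47 mm behind the grasp point.
Start: joints at [-1.439, 0.342, 1.524, -0, 1.275, -0.146], TCP at [143.998, -504.885, 226.741] pointing down, gripper open.
Joint ranges: [-2.53, 2.53], [-0.77, 2.02], [0.04, 2.7], [-1, 4.14], [0.28, 2.66], [-3.11, 3.11]. Speed limits (rad/s): [2.57, 2.57, 3.14, 3.14, 3.14, 3.14].

## Interface

Orientations are given as [roll, pitch, yaw] about the fixed x, y, z axes, in that order (R = Rz(yaw) Ry(pitch) Rx(roll)).
In Python, from plant import bot, capture, camera_params gives the robot as it stands.
- The arm moves only by the shell command python3 -m jog 'ROWS' [OPENING]. ROWS is a JSON object of lists of equal length, an entry for each row: "xyz": the shift along the world's x, y, z as a fraction of full scale, a list of three; "angular": the turn, a rotation vector about the world's x, y, z as a fraction of full scale, a list of three. In form: {"xyz": [[x, y, z], ...], "angular": [[wx, wy, wz], ...]}. A call has 1 to 10 rows; each row shifts and turns the pose as measured when the row begins; what a row does not reach is not made up. Full scale, the value 1, is 2 cm for a shift and 6 degrees for a turn. A row lasts 1/10 s, in which the tool goes at most 50 mm and 8.59 degrees, less where a joint would pass 70% of its speed; a pose out of reach is approached as far as the arm can. A call with a number of a shift or a turn outside -1 to 1 is refused whole. A call with a gripper value outside its range is refused whole. OPENING is the closure, from -1 (fully open) to 1 (shut), set as the call begins (- or left out, the last holds). The fingers move at their own pace and stop on an object; the grip force is fixed at half the most. Time passes only in rows, so rows that do not move let the fingers close. It gives the time, the measured TCP pose, the force and the opening at its end, in the units of the state.
- bot.get_obs(): the state, without advancing time (a new reading comes with each control period).
- capture(name): name is "scene" or "side" or "wrist"; returns the picture (480x640x3 uint8, red, green, blue); there is no depth.
- camera_params(name): a dict with "fx", "fy", "cx", "cy" (pixels), "k1" (the pictures are not rectified: a ray, as slopes to the right and down, at radius r is drawn at 1 + k1 r^2 times it, then the intrinsics apply), "rvec" (rotation vector, rad) and "tvec" (3), from world to camera coordinates, as OpenCV has them. Camera axes: x right, y down, z forward; pixel columns grow to the right and rows downward; lengths in mm; the calibration is good to about 2 mm. A picture is of the moment at which its call begins: read the wrist's pose just before it. camera_params takes no time and is no camera call; for the wrist camera it gives the pose at the moment of the call.
- bot.close_job(): hands the job in, once; it reports no verdict.
The state is a dict: "time": time; "joint_positions": joint angles; "dq": joint speeds; "tau": joint torques, N m; "tool_pos": TCP position; "tcp_rot": TCP orientation; "contact_force": force on the tool from outside, world axes, zero at the start; "moment": the same for the moment, N m; "grip_width": finger opening in mm.
Only numpy, scipy, OpenCV 4.12 (cv2) and the standard library are available. Lean on these libraries where they do the work, as an engineer would, in place of code of your own. Each camera call takes 0.05 s, during which the arm holds its last target.

## Working session

There is one attempt and no reset: what is moved stays moved. The work goes in short steps, Python scripts to look and compute and a shell command to move; the robot and the scene stay as the last step left them, time stands still between calls to the robot, and variables do not carry over. Pictures are saved under pics/ and viewed, and the job is handed in when it is done.

```bash
ls; mkdir -p pics
python3 - <<'E'
from plant import bot,capture,camera_params
import cv2
for n in ["scene","side","wrist"]:
    p=camera_params(n); print(n,p)
    cv2.imwrite(f"pics/{n}0.png",capture(n)[:,:,::-1])
print(bot.get_obs())
E
```

```text
pics
scene {'fx': 558.921726550199, 'fy': 558.921726550199, 'cx': 323.67697528119106, 'cy': 244.27603465644978, 'k1': -0.12800360365897195, 'rvec': array([ 1.09860667, -2.48440602,  0.89238181]), 'tvec': array([432.13918959, 312.8142428 , 927.38793739])}
side {'fx': 587.662303348049, 'fy': 587.662303348049, 'cx': 322.4148063832558, 'cy': 240.4607654231616, 'k1': -0.09835793168089663, 'rvec': array([ 0.5170359 , -2.66809632,  1.27268599]), 'tvec': array([ 535.7775704 ,  159.24391573, 1240.00763793])}
wrist {'fx': 420.4319786400789, 'fy': 420.4319786400789, 'cx': 314.06015430497496, 'cy': 237.7758216084655, 'k1': -0.06219753929822519, 'rvec': array([-2.32681151,  1.75575609,  0.24293947]), 'tvec': array([-525.16337286,  -34.09019673,  390.21993137])}
{'time': 0.15, 'joint_positions': array([-1.43896892e+00,  3.42559056e-01,  1.52477132e+00, -6.30438529e-05,
        1.27541584e+00, -1.46021073e-01]), 'dq': array([ 6.46116529e-05, -9.78845421e-04, -3.48290959e-03,  3.22494937e-04,
       -2.05343603e-03, -7.51311159e-04]), 'tau': array([ 2.06204902e-03, -4.31467581e+01, -2.44353819e+01,  7.17171701e-02,
        5.36895613e-02, -8.40041594e-05]), 'tool_pos': array([ 143.95292447, -504.56556396,  226.21566918]), 'tcp_rot': array([-3.14148446e+00,  1.15006202e-03, -1.29292940e+00]), 'contact_force': array([-0.33293048,  0.28407076,  0.09172593]), 'moment': array([ 0.00156583, -0.04757027, -0.03604219]), 'grip_width': 91.9524714695573}
```

View pics/scene0.png

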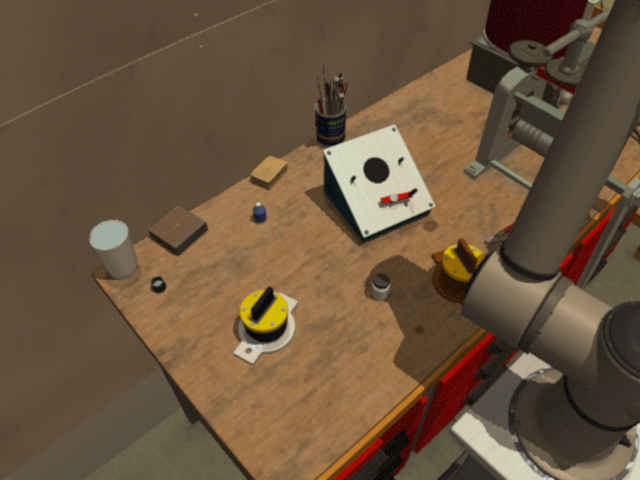

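View pics/side0.png

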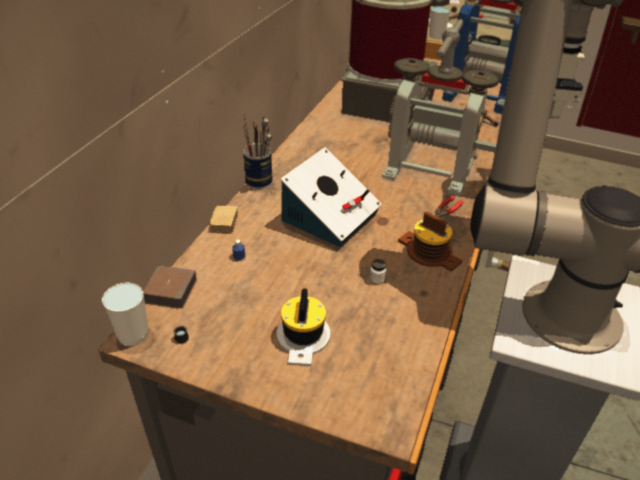

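View pics/wrist0.png

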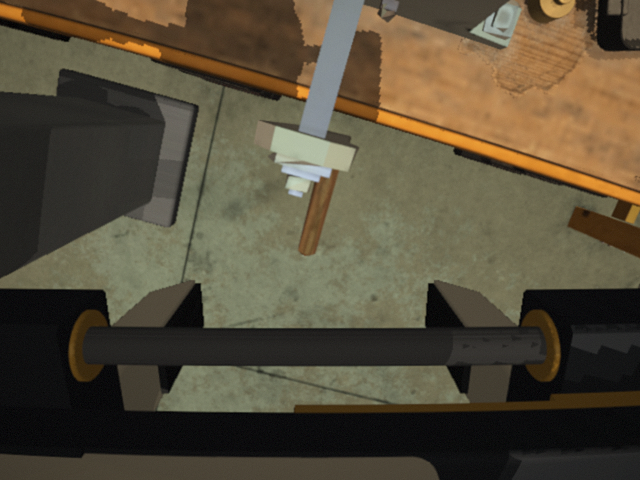

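Candidates for the drum: (a) scene (264,320) / side (303,320), black body, yellow lid and aluminium plate; (b) scene (460,270) / side (432,240), brown body and plate. (a) fits the description. I'll enlarge it and the base to confirm.

```bash
cat > h.py <<'E'
import numpy as np, cv2
from scipy.spatial.transform import Rotation as Rn
from plant import bot,capture,camera_params
def cam(n,p=None):
    p=p or camera_params(n); R=cv2.Rodrigues(np.array(p['rvec']))[0]; t=np.array(p['tvec']).ravel()
    return p,R,t
def ray(n,uv,p=None):
    p,R,t=cam(n,p)
    d=np.array([(uv[0]-p['cx'])/p['fx'],(uv[1]-p['cy'])/p['fy']]); x=d.copy()
    for _ in range(30): x=d/(1+p['k1']*(x@x))
    v=R.T@np.array([x[0],x[1],1.]); return -R.T@t, v/np.linalg.norm(v)
def plane(n,uv,z,p=None):
    c,v=ray(n,uv,p); return c+v*(z-c[2])/v[2]
def tri(obs):
    A=np.zeros((3,3));b=np.zeros(3);L=[]
    for n,uv,*p in obs:
        c,v=ray(n,uv,*p);M=np.eye(3)-np.outer(v,v);A+=M;b+=M@c;L.append((c,v))
    X=np.linalg.solve(A,b)
    return X,[float(np.linalg.norm(np.cross(X-c,v))) for c,v in L]
def proj(n,X,p=None):
    p,R,t=cam(n,p);q=R@np.array(X)+t;x=q[:2]/q[2];x=x*(1+p['k1']*(x@x))
    return x*p['fx']+[p['cx'],p['cy']]
def crop(im,x,y,w,h,s,out):
    c=cv2.resize(im[y:y+h,x:x+w],None,fx=s,fy=s,interpolation=cv2.INTER_CUBIC); cv2.imwrite(out,c)
E
python3 - <<'E'
from h import *
a=cv2.imread('pics/scene0.png');b=cv2.imread('pics/side0.png')
A=[cv2.resize(i[y:y+90,x:x+120],(400,300),interpolation=cv2.INTER_CUBIC) for i,x,y in((a,210,280),(b,245,280))]
B=[cv2.resize(i[y:y+120,x:x+120],(400,400),interpolation=cv2.INTER_CUBIC) for i,x,y in((a,318,120),(b,273,140))]
cv2.imwrite('pics/drumc.png',np.hstack(A));cv2.imwrite('pics/deckc.png',np.hstack(B))
for n in('scene','side'):print(n,ray(n,(320,240)))
E
```

```text
scene (array([ 25.0208824 , 551.61003558, 916.3764184 ]), array([ 0.48585838, -0.42366905, -0.76449079]))
side (array([ 203.07839982, 1002.87332306,  896.12467502]), array([ 0.27404519, -0.72518599, -0.63166804]))
```

View pics/drumc.png

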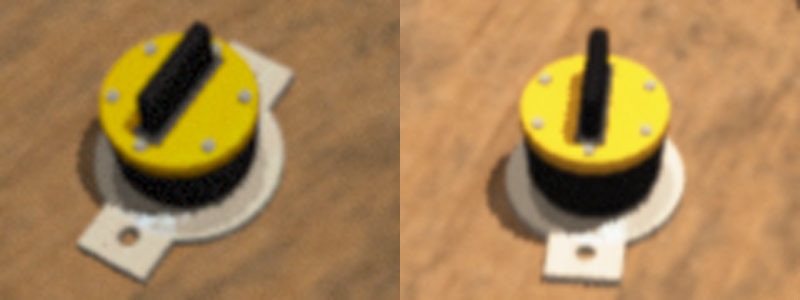

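View pics/deckc.png

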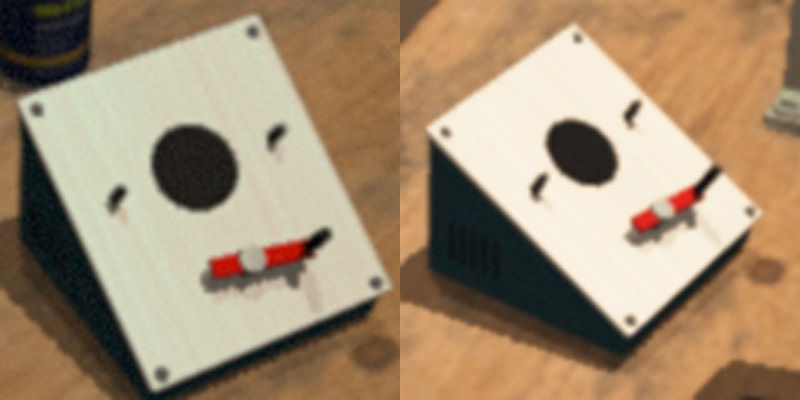

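Run:
```python
from h import *
a=cv2.imread('pics/scene0.png');b=cv2.imread('pics/side0.png')
# deck
S=lambda x,y:('scene',(318+x*.3,120+y*.3)); D=lambda x,y:('side',(273+x*.3,140+y*.3))
P=[]
for s,d in [((37,109),(45,132)),((253,32),(178,38)),((376,283),(350,212)),((161,374),(230,320)),((195,168),(183,152))]:
    X,e=tri([S(*s),D(*d)]);P.append(X);print(X.round(1),np.round(e,1))
P=np.array(P)
c=P[:4].mean(0);n=np.linalg.svd(P[:4]-c)[2][2];n*=np.sign(n[2]);print('normal',n,'tilt',np.degrees(np.arccos(n[2])),'yaw',np.degrees(np.arctan2(-n[1],-n[0])))
print([np.linalg.norm(P[i]-P[(i+1)%4]) for i in range(4)])
# drum lid
for nme,im in(('scene',a),('side',b)):
    h=cv2.cvtColor(im,cv2.COLOR_BGR2HSV);m=cv2.inRange(h,(22,150,100),(35,255,255))
    m[:, 350:]=0
    cs=max(cv2.findContours(m,0,2)[0],key=cv2.contourArea);print(nme,cv2.boundingRect(cs),cv2.fitEllipse(cv2.convexHull(cs)))
for nme,uv in(('scene',(210+129*.3,280+236*.3)),('side',(245+186*.3,280+253*.3))):print('hole',plane(nme,uv,8).round(1))
print('hole tri',tri([('scene',(210+129*.3,280+236*.3)),('side',(245+186*.3,280+253*.3))]))
# bar top far end / near end
print('bar far',plane('scene',(210+200*.3,280+30*.3),104),plane('side',(245+198*.3,280+32*.3),104))
print('bar near',plane('scene',(210+147*.3,280+100*.3),104))
# bystanders
for k,s,d,z in [('jar',(381,281),(379,265),48),('bottle',(259,207),(239,244),48),('loupe',(158,281),(180,329),24)]:
    print(k,plane('scene',s,z).round(),plane('side',d,z).round())
```

```text
[695.2 -63.5 125.3] [0.9 0.9]
[ 655.1 -222.9  125.5] [1. 1.]
[ 497.9 -185.7   30.1] [1.1 1.1]
[536.4 -23.6  32.3] [0.8 0.8]
[ 613.3 -127.5   90.1] [0.8 0.8]
normal [-0.48795165  0.11404277  0.8653886 ] tilt 30.07289153966503 yaw -13.154887773169444
[np.float64(164.41830313680708), np.float64(187.6341217426776), np.float64(166.67088996748336), np.float64(188.30099545656228)]
scene (240, 290, 48, 42) ((263.3662109375, 310.4774475097656), (41.60097122192383, 48.085205078125), 82.25066375732422)
side (281, 297, 45, 32) ((303.099853515625, 312.15411376953125), (32.6360969543457, 44.450157165527344), 90.6007080078125)
hole [492.8 322.6   8. ]
hole [492.5 327.2   8. ]
hole tri (array([495.61424932, 321.08938614,   0.75817416]), [0.8155200841842649, 0.8155200841842831])
bar far [516.60092523 242.92424074 104.        ] [518.78980523 246.37758785 104.        ]
bar near [500.50760849 291.13110932 104.        ]
jar [421.  53.  48.] [421.  60.  48.]
bottle [734. 105.  48.] [735. 114.  48.]
loupe [731. 367.  24.] [735. 369.  24.]
```

Confirmed: (a) has an aluminium plate, black drum and yellow lid. It is at about (508,267) with yaw about 18°. The deck is at about (613,-127) with yaw about -13° and tilt 30°. Next I'll get the wrist camera mounting in the tool frame, then move the arm over the drum.

```bash
python3 - <<'E'
from h import *
o=bot.get_obs();p,R,t=cam('wrist');T=Rn.from_euler('xyz',o['tcp_rot']).as_matrix()
print('cam in tool',(T.T@(-R.T@t-o['tool_pos'])).round(1));print((T.T@R.T).round(3))
for uv in[(480,165),(510,75),(497,100),(470,85),(600,195)]:print(uv,plane('scene',uv,0).round(),plane('scene',uv,150).round())
E
python3 -m jog '{"xyz":[[0.2,0.2,1],[0.3,0.5,1],[0.5,0.9,0.9],[0.6,0.9,0.5],[0.7,1,0.3],[0.7,1,0],[0.7,1,0],[0.7,1,0],[0.7,1,0],[0.7,1,0]],"angular":[[0,0,0],[0,0,0.5],[0,0,1],[0,0,1],[0,0,1],[0,0,1],[0,0,1],[0,0,1],[0,0,1],[0,0,1]]}' -1
```

```text
cam in tool [   0.9  -72.2 -158. ]
[[ 1.    -0.    -0.   ]
 [ 0.     0.963  0.27 ]
 [ 0.    -0.27   0.963]]
(480, 165) [ 522. -405.    0.] [ 441. -248.  150.]
(510, 75) [ 703. -793.    0.] [ 592. -573.  150.]
(497, 100) [ 654. -659.    0.] [ 551. -461.  150.]
(470, 85) [ 749. -659.    0.] [ 631. -461.  150.]
(600, 195) [ 263. -540.    0.] [ 224. -362.  150.]
time: 1.15
tool_pos: [261.3, -328.3, 299.6]
tcp_rot: [-3.141, 0.008, -0.374]
contact_force: [0.5, 0.2, 0.6]
grip_width: 91.5
```

```bash
python3 -m jog '{"xyz":[[0.8,1,0],[0.8,1,0],[0.8,1,0],[0.8,1,0],[0.8,1,0],[0.8,1,0],[0.8,1,0],[0.8,1,0],[0.6,1,0],[0.5,1,0]],"angular":[[0,0,1],[0,0,1],[0,0,1],[0,0,1],[0,0,1],[0,0,1],[0,0,0.5],[0,0,0],[0,0,0],[0,0,0]]}'
python3 -m jog '{"xyz":[[0.5,1,0],[0.5,1,0],[0.5,1,0],[0.5,1,0],[0.5,1,0],[0.4,1,0],[0.3,1,0],[0.3,1,0],[0.3,1,0],[0.2,1,0]],"angular":[[0,0,0],[0,0,0],[0,0,0],[0,0,0],[0,0,0],[0,0,0],[0,0,0],[0,0,0],[0,0,0],[0,0,0]]}'
```

```text
time: 2.15
tool_pos: [415.6, -117.9, 298.0]
tcp_rot: [-3.138, 0.01, 0.339]
contact_force: [0.1, -0.8, 0.2]
grip_width: 92.1
time: 3.15
tool_pos: [497.4, 91.7, 295.2]
tcp_rot: [-3.136, 0.015, 0.34]
contact_force: [-0.6, 0.3, -0.3]
grip_width: 92.2
```

```bash
python3 -m jog '{"xyz":[[0.1,1,-0.3],[0.1,1,-0.3],[0.1,1,-0.3],[0,1,-0.3],[0,1,-0.3],[0,1,-0.3],[0,1,-0.3],[0,0.8,-0.2],[0,0.2,0],[0,0,0]],"angular":[[0,0,0],[0,0,0],[0,0,0],[0,0,0],[0,0,0],[0,0,0],[0,0,0],[0,0,0],[0,0,0],[0,0,0]]}'
python3 - <<'E'
from h import *
import json
p=camera_params('wrist');print(bot.get_obs()['tool_pos'],bot.get_obs()['tcp_rot'])
im=capture('wrist')[:,:,::-1].copy();cv2.imwrite('pics/w1.png',im)
json.dump({k:np.array(v).tolist() for k,v in p.items()},open('w1.json','w'))
E
```

```text
time: 4.15
tool_pos: [502.1, 260.3, 244.2]
tcp_rot: [-3.136, 0.021, 0.343]
contact_force: [0.6, -0.2, -0.2]
grip_width: 91.7
[502.0638823  260.31472169 244.17115152] [-3.13557693  0.02120969  0.34323069]
```

View pics/w1.png

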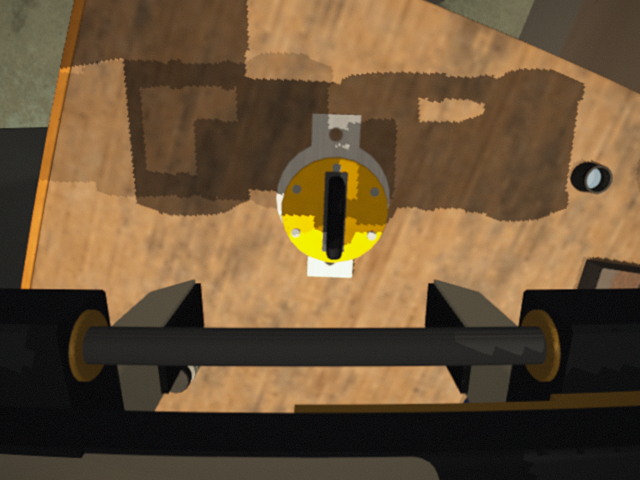

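Wrist view: the drum is at (335,210), its bar runs from (336,175) to (333,257), and the +y ear hole is at (335,133). I'll turn those into positions.

Run:
```python
from h import *
import json
p=json.load(open('w1.json'));im=cv2.imread('pics/w1.png')
c=cv2.resize(im[105:285,250:420],None,fx=3.3,fy=3.3,interpolation=cv2.INTER_CUBIC);cv2.imwrite('pics/w1c.png',c)
h=cv2.cvtColor(im,cv2.COLOR_BGR2HSV);m=cv2.inRange(h,(18,120,60),(38,255,255))
cs=[x for x in cv2.findContours(m,0,2)[0] if cv2.contourArea(x)>200]; hull=cv2.convexHull(np.vstack([x for x in cs if 250<x[:,0,0].mean()<420 and 140<x[:,0,1].mean()<280]))
pts=np.array([plane('wrist',q[0],68,p)[:2] for q in hull],np.float32)
print('lid',cv2.minEnclosingCircle(pts),cv2.fitEllipse(pts))
g=cv2.cvtColor(im,cv2.COLOR_BGR2GRAY)[160:270,315:355]
_,bm=cv2.threshold(g,35,255,1);cs=max(cv2.findContours(bm,0,2)[0],key=cv2.contourArea)+[315,160]
print('bar',cv2.minAreaRect(cs))
r=np.array([plane('wrist',q,104,p)[:2] for q in cv2.boxPoints(cv2.minAreaRect(cs))],np.float32);print(r,cv2.minAreaRect(r))
print('hole',plane('wrist',(335.5,133.5),8,p))
```

```text
lid ((513.0482788085938, 265.5697326660156), 44.056907653808594) ((513.0855102539062, 265.5705871582031), (86.83382415771484, 87.80677032470703), 18.752046585083008)
bar ((334.4964599609375, 215.59422302246094), (19.89150047302246, 85.01495361328125), 2.1610796451568604)
[[514.02686 236.66664]
 [494.60406 296.73782]
 [508.0007  301.01266]
 [528.15393 241.19026]] ((511.3790283203125, 268.96405029296875), (14.833598136901855, 63.175071716308594), 17.91755485534668)
hole [494.79227953 323.20176744   8.        ]
```

View pics/w1c.png

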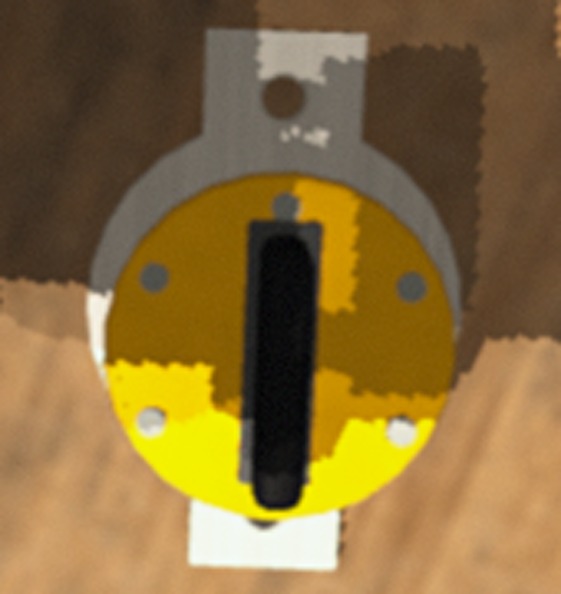

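```bash
python3 -m jog '{"xyz":[[0.3,0.15,0],[0.25,0.12,-0.5],[0,0,-1],[0,0,-1],[0,0,-1],[0,0,-1],[0,0,-0.8],[0,0,0]],"angular":[[0,-0.2,-0.35],[0,0,0],[0,0,0],[0,0,0],[0,0,0],[0,0,0],[0,0,0],[0,0,0]]}'
```

```text
time: 5.0
tool_pos: [515.4, 259.2, 133.6]
tcp_rot: [3.14, 0.001, 0.304]
contact_force: [-0.4, -0.2, 0.4]
grip_width: 92.2
```

```bash
python3 -m jog '{"xyz":[[-0.12,0.32,-0.6],[0,0.04,-0.8],[0,0,-0.7],[0,0,-0.4],[0,0,-0.1],[0,0,0]],"angular":[[0,0,0],[0,0,0],[0,0,0],[0,0,0],[0,0,0],[0,0,0]]}'
```

```text
time: 5.6
tool_pos: [514.6, 267.2, 80.8]
tcp_rot: [3.14, -0.003, 0.304]
contact_force: [-0.3, -0.8, -0.0]
grip_width: 91.9
```

```bash
python3 -m jog '{"xyz":[[-0.08,-0.07,-0.25],[0,0,0],[0,0,0]],"angular":[[0,0,0],[0,0,0],[0,0,0]]}'
```

```text
time: 5.9
tool_pos: [513.7, 266.1, 77.0]
tcp_rot: [3.14, -0.006, 0.304]
contact_force: [0.5, 0.8, 0.1]
grip_width: 91.7
```

Run:
```python
from h import *
import json
print(bot.get_obs()['tool_pos'],bot.get_obs()['tcp_rot'])
im=capture('wrist')[:,:,::-1].copy();cv2.imwrite('pics/w2.png',im)
```

```text
[513.72333067 266.09276579  76.98131513] [ 3.14026052 -0.00610739  0.30408518]
```

View pics/w2.png

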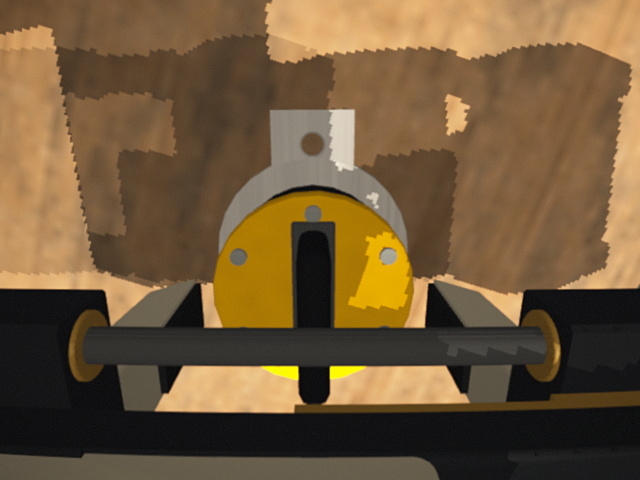

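The bar is centred between the fingers at u≈314. I'll close on it.

```bash
python3 -m jog '{"xyz":[[0,0,0],[0,0,0],[0,0,0],[0,0,0],[0,0,0],[0,0,0],[0,0,0],[0,0,0],[0,0,0],[0,0,0]],"angular":[[0,0,0],[0,0,0],[0,0,0],[0,0,0],[0,0,0],[0,0,0],[0,0,0],[0,0,0],[0,0,0],[0,0,0]]}' 1
```

```text
time: 6.95
tool_pos: [514.0, 266.2, 77.6]
tcp_rot: [3.14, -0.007, 0.304]
contact_force: [0.3, 0.2, 0.1]
grip_width: 16.6
```

```bash
python3 -m jog '{"xyz":[[0,0,0],[0,0,0],[0,0,0]],"angular":[[0,0,0],[0,0,0],[0,0,0]]}'
```

```text
time: 7.25
tool_pos: [514.0, 266.2, 77.6]
tcp_rot: [3.14, -0.007, 0.304]
contact_force: [-0.1, 0.6, -0.4]
grip_width: 11.7
```

Gripped at 11.7 mm. Next I'll lift, carry and re-orient.

```bash
python3 -m jog '{"xyz":[[0,0,0.5],[0,0,1],[0,0,1],[0,0,1],[0,-0.3,1],[0,-0.6,1],[0,-0.9,1],[0.1,-1,1],[0.1,-1,0.8],[0.1,-1,0.6]],"angular":[[0,0,0],[0,0,0],[0,0,0],[0,0,0],[0,0,0],[0,0,0],[0,0,0],[0,0,-0.5],[0,0,-1],[0,0,-1]]}'
python3 -m jog '{"xyz":[[0.1,-1,0],[0.1,-1,0],[0.1,-1,0],[0.1,-1,0],[0.1,-1,0],[0,-1,0],[0,-1,0],[0,-1,0],[0,-1,0],[0,-1,0]],"angular":[[0,0,-1],[0,0,-1],[0,0,-0.6],[0,0,0],[0,0,0],[0,0,0],[0,0,0],[0,0,0],[0,0,0],[0,0,0]]}'
```

```text
time: 8.25
tool_pos: [512.7, 167.5, 259.6]
tcp_rot: [3.141, 0.01, 0.039]
contact_force: [0.9, -0.2, -3.6]
grip_width: 12.1
time: 9.25
tool_pos: [518.6, -40.4, 263.3]
tcp_rot: [3.14, 0.013, -0.248]
contact_force: [-0.7, 0.6, -3.7]
grip_width: 11.9
```

```bash
python3 -m jog '{"xyz":[[0.2,-0.7,0],[0.2,-0.8,0],[0.2,-0.7,0],[0.2,-0.6,0],[0.2,-0.4,0],[0,-0.2,0],[0,0,0],[0,0,0]],"angular":[[-0.23,-0.97,0],[-0.23,-0.97,0],[-0.23,-0.97,0],[-0.23,-0.97,0],[-0.22,-0.9,0],[0,0,0],[0,0,0],[0,0,0]]}'
cat > look.py <<'E'
from h import *
import json,sys
n=sys.argv[1]
o=bot.get_obs();p=camera_params('wrist')
im=capture('wrist')[:,:,::-1].copy();cv2.imwrite(f'pics/{n}.png',im)
d={k:np.array(v).tolist() for k,v in p.items()};d['T']=Rn.from_euler('xyz',o['tcp_rot']).as_matrix().tolist();d['o']=o['tool_pos'].tolist()
json.dump(d,open(f'{n}.json','w'));print(o['tool_pos'],o['tcp_rot']);print(np.array(d['T']).round(3))
E
python3 look.py w3
```

```text
time: 10.05
tool_pos: [533.6, -112.3, 261.3]
tcp_rot: [-3.136, -0.502, -0.254]
contact_force: [0.2, 0.1, -4.8]
grip_width: 12.0
[ 533.5669105  -112.28354738  261.27302405] [-3.13562801 -0.50236432 -0.25350125]
[[ 0.848 -0.248  0.468]
 [-0.22  -0.969 -0.115]
 [ 0.481 -0.005 -0.876]]
```

View pics/w3.png

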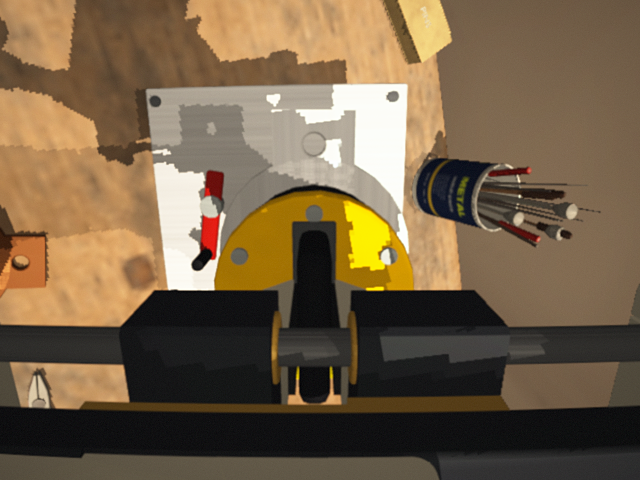

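The +y ear hole at (314,144) is seen almost straight from above, so the peg can be checked through it. The deck screws are at (155,101) and (393,97), and the catch pivot is at (210,204). I'll work out the deck pose from these with ray casts.

```bash
cat > deck.py <<'E'
from h import *
import json
from scipy.optimize import least_squares
def rot(yaw,tilt=np.radians(30)):
    n=np.array([-np.sin(tilt)*np.cos(yaw),-np.sin(tilt)*np.sin(yaw),np.cos(tilt)])
    uy=np.array([-np.sin(yaw),np.cos(yaw),0]);return np.column_stack([np.cross(uy,n),uy,n])
def fit(obs):
    # obs: (cam,uv,params,deckpoint): residual = ray hit on its deck-parallel plane minus nominal point
    def f(q,full=False):
        o=np.array([q[0],q[1],95.]);R=rot(q[2]);r=[]
        for n,uv,p,P in obs:
            c,v=ray(n,uv,p);c=R.T@(c-o);v=R.T@v;X=c+v*(P[2]-c[2])/v[2];r.append(X[:2]-P[:2])
        return np.array(r) if full else np.ravel(r)
    s=least_squares(f,[613,-127,-.23]);return s.x,f(s.x,True)
E
python3 - <<'E'
from deck import *
w=json.load(open('w3.json'))
S=lambda x,y,P:('scene',(318+x*.3,120+y*.3),None,P); D=lambda x,y,P:('side',(273+x*.3,140+y*.3),None,P)
q=[(74,83,0),(74,-83,0),(-114,-83,0),(-114,83,0),(0,0,0)]
so=[S(*s,P) for s,P in zip([(37,109),(253,32),(376,283),(161,374),(195,168)],q)]
do=[D(*s,P) for s,P in zip([(45,132),(178,38),(350,212),(230,320),(183,152)],q)]
wo=[('wrist',(155,101),w,q[3]),('wrist',(393,97),w,q[0]),('wrist',(210,204),w,(-72,0,18))]
for n,o in(('scene',so),('side',do),('wrist',wo),('all',so+do+wo)):
    x,r=fit(o);print(n,x.round(3),np.degrees(x[2]).round(2));print(r.round(1).tolist())
T=np.array(w['T']);o=np.array(w['o'])
# hole in tool frame at plane z_tool = 77.6-8
c,v=ray('wrist',(314,144),w);c=T.T@(c-o);v=T.T@v;print('hole tool',c+v*(69.6-c[2])/v[2])
E
python3 - <<'E'
import cv2
im=cv2.imread('pics/w3.png');cv2.imwrite('pics/w3c.png',cv2.resize(im[80:280,140:420],None,fx=2.8,fy=2.8,interpolation=cv2.INTER_CUBIC))
E
```

```text
scene [ 6.09825e+02 -1.23509e+02 -2.40000e-01] -13.75
[[-0.7, -1.3], [-1.2, 1.1], [0.3, 1.0], [0.5, -0.7], [0.8, -0.1]]
side [ 6.09144e+02 -1.18079e+02 -2.38000e-01] -13.64
[[-0.6, -1.2], [-1.7, 1.1], [0.1, 1.9], [0.9, -1.1], [0.9, -0.7]]
wrist [ 6.12278e+02 -1.24445e+02 -2.42000e-01] -13.88
[[-0.3, -1.1], [-1.2, -0.9], [1.0, 2.1]]
all [ 6.10729e+02 -1.22341e+02 -2.42000e-01] -13.84
[[-1.2, -2.7], [-1.5, -0.3], [-0.1, -0.7], [-0.1, -2.4], [0.3, -1.6], [-2.8, 1.6], [-3.4, 3.8], [-1.9, 4.2], [-1.5, 1.0], [-1.1, 1.8], [1.9, -2.8], [0.4, -2.7], [3.0, 0.6]]
hole tool [ 6.51806665e-02 -5.96116986e+01  6.96000000e+01]
```

View pics/w3c.png

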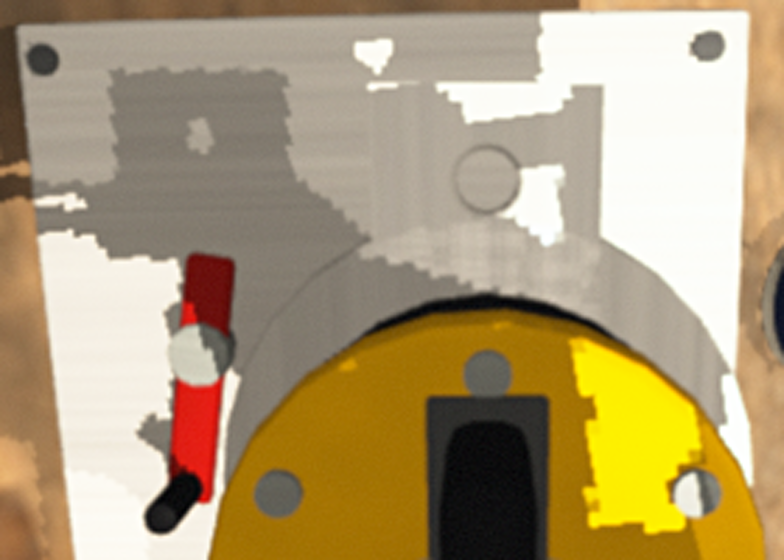

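```bash
cat > goto.py <<'E'
import sys
from deck import *
# usage: x0 y0 yaw  dx dy dz(deck coords of TCP) mode(0: place, 1: pin)
x0,y0,yaw,a,b,c=map(float,sys.argv[1:7]);mode=sys.argv[7:] 
o=bot.get_obs();R=rot(yaw);Rt=np.column_stack([R[:,0],-R[:,1],-R[:,2]])
if mode: Rt=Rt@Rn.from_euler('z',float(mode[0]),degrees=True).as_matrix()
T=Rn.from_euler('xyz',o['tcp_rot']).as_matrix()
tgt=np.array([x0,y0,95])+R@np.array([a,b,c])
d=tgt-o['tool_pos'];rv=np.degrees(Rn.from_matrix(Rt@T.T).as_rotvec())
print('tcp in deck',(R.T@(o['tool_pos']-[x0,y0,95])).round(1),'shift mm',d.round(1),'units',(d/20).round(3),'rot units',(rv/6).round(3))
print('deck->world units per 10mm: x',(R[:,0]/2).round(3),'y',(R[:,1]/2).round(3),'z',(R[:,2]/2).round(3), 'force deck', (R.T@o['contact_force']).round(1))
E
python3 goto.py 611.5 -123.5 -.241 0 0.4 107.6
```

```text
tcp in deck [ 15.7  -7.6 183.2] shift mm [ 25.4   2.  -73.3] units [ 1.27   0.102 -3.664] rot units [-0.095 -0.177  0.09 ]
deck->world units per 10mm: x [ 0.42  -0.103  0.25 ] y [0.119 0.486 0.   ] z [-0.243  0.06   0.433] force deck [-2.1  0.5 -4.1]
```

```bash
python3 -m jog '{"xyz":[[0.3,0.03,-0.7],[0.3,0.03,-0.8],[0.3,0.03,-0.8],[0.3,0.02,-0.8],[0.1,0,-0.4],[0,0,0],[0,0,0]],"angular":[[-0.09,-0.18,0.09],[0,0,0],[0,0,0],[0,0,0],[0,0,0],[0,0,0],[0,0,0]]}'; python3 look.py w4;python3 goto.py 611.5 -123.5 -.241 0 0.4 107.6
python3 - <<'E'
import cv2
im=cv2.imread('pics/w4.png');cv2.imwrite('pics/w4c.png',cv2.resize(im[60:280,140:420],None,fx=2.7,fy=2.7,interpolation=cv2.INTER_CUBIC))
E
```

```text
time: 10.8
tool_pos: [565.4, -108.3, 191.1]
tcp_rot: [-3.14, -0.522, -0.236]
contact_force: [-0.2, -0.2, -4.1]
grip_width: 11.7
[ 565.42821273 -108.32785208  191.11008731] [-3.14037333 -0.52161278 -0.23606407]
[[ 0.843 -0.233  0.485]
 [-0.203 -0.972 -0.115]
 [ 0.498 -0.001 -0.867]]
tcp in deck [  6.2   3.7 107.6] shift mm [-6.  -1.9 -3.1] units [-0.301 -0.094 -0.154] rot units [-0.014 -0.013 -0.051]
deck->world units per 10mm: x [ 0.42  -0.103  0.25 ] y [0.119 0.486 0.   ] z [-0.243  0.06   0.433] force deck [-2.7  0.1 -4.2]
```

View pics/w4.png

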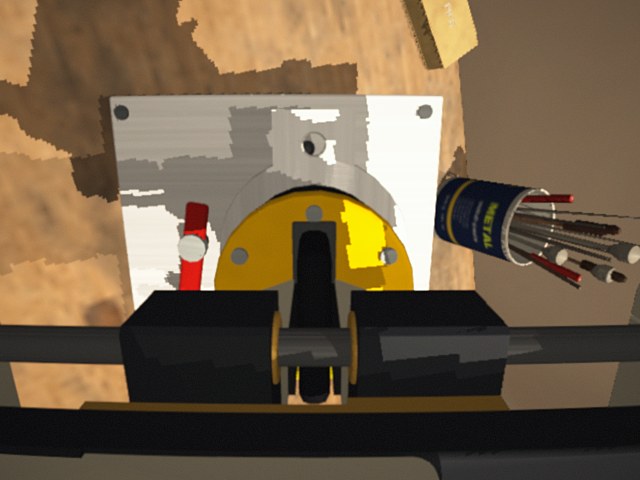

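View pics/w4c.png

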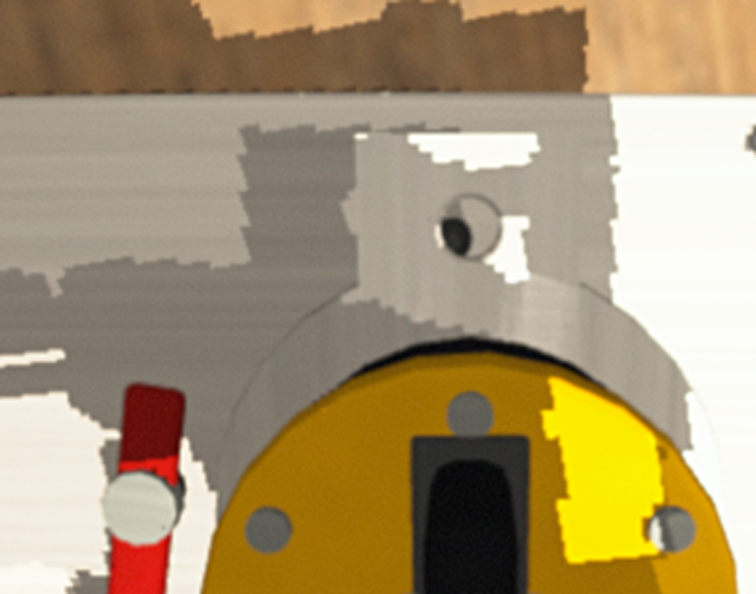

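The +y peg shows through the hole, left of and below its centre: peg about (309,148), hole (314.4,144.4). I'll convert that to an offset.

```bash
cat > off.py <<'E'
import sys
from deck import *
# name holeuv peguv ztool_peg
n=sys.argv[1];hu,hv,pu,pv,z=map(float,sys.argv[2:7]);w=json.load(open(n+'.json'))
T=np.array(w['T']);o=np.array(w['o'])
def pt(u,v,z):
    c,d=ray('wrist',(u,v),w);c=T.T@(c-o);d=T.T@d;return c+d*(z-c[2])/d[2]
h=pt(hu,hv,69.6);p=pt(pu,pv,z);print('hole',h.round(1),'peg',p.round(1),'move drum deck x,y',(p-h)[0].round(2),-(p-h)[1].round(2))
for nme,uv,z2 in [('screw hi',(425,112),107.6),('screw lo',(122,112.5),107.6)]:
    if n=='w4': print(nme,pt(*uv,z2).round(1))
E
python3 off.py w4 314.4 144.4 308.9 147.8 86.6
```

```text
hole [  0.3 -59.4  69.6] peg [ -2.8 -56.6  86.6] move drum deck x,y -3.12 -2.83
screw hi [ 67.9 -77.1 107.6]
screw lo [-118.2  -77.5  107.6]
```

```bash
python3 -m jog '{"xyz":[[-0.26,-0.13,-0.12],[0,0,0],[0,0,0]],"angular":[[0,0,-0.03],[0,0,0],[0,0,0]]}'; python3 look.py w5;python3 goto.py 611.5 -123.5 -.241 0 0.4 107.6
python3 - <<'E'
import cv2
im=cv2.imread('pics/w5.png');cv2.imwrite('pics/w5c.png',cv2.resize(im[100:200,250:380],None,fx=6,fy=6,interpolation=cv2.INTER_CUBIC))
E
```

```text
time: 11.15
tool_pos: [560.2, -111.5, 190.9]
tcp_rot: [-3.141, -0.525, -0.239]
contact_force: [0.7, 0.1, -4.4]
grip_width: 11.8
[ 560.18327437 -111.53654266  190.86065762] [-3.14087166 -0.5250928  -0.23949781]
[[ 0.841 -0.237  0.487]
 [-0.205 -0.972 -0.118]
 [ 0.501 -0.001 -0.865]]
tcp in deck [  2.2  -0.6 109.3] shift mm [-0.8  1.2 -2.6] units [-0.038  0.059 -0.128] rot units [-0.003  0.012 -0.019]
deck->world units per 10mm: x [ 0.42  -0.103  0.25 ] y [0.119 0.486 0.   ] z [-0.243  0.06   0.433] force deck [-2.8  0.3 -4. ]
```

View pics/w5c.png

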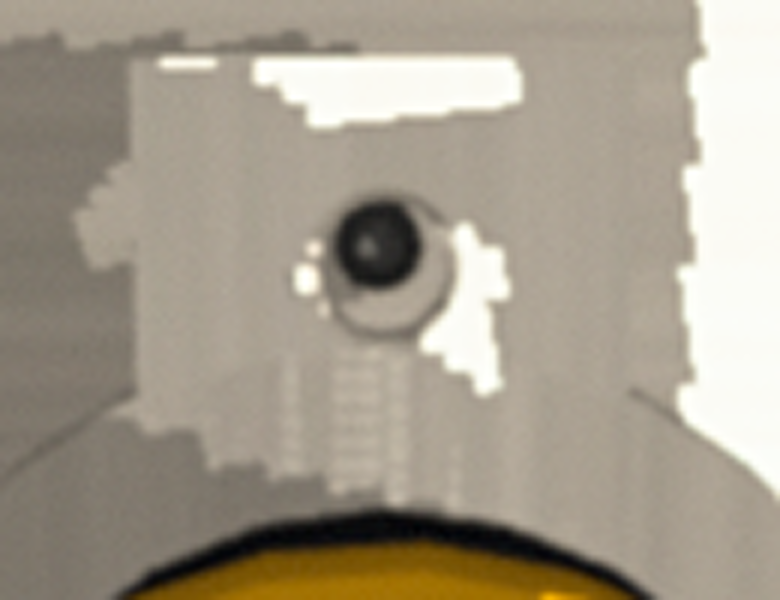

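```bash
python3 off.py w5 315 144.3 312.8 140.7 88.3
```

```text
hole [  0.6 -59.5  69.6] peg [ -0.6 -60.5  88.3] move drum deck x,y -1.21 1.02
```

```bash
python3 -m jog '{"xyz":[[0.08,0.01,-0.2],[0.09,0,-0.2],[0,0,0],[0,0,0]],"angular":[[0,0,-0.02],[0,0,0],[0,0,0],[0,0,0]]}'; python3 look.py w6;python3 goto.py 611.5 -123.5 -.241 0 0.4 107.6
python3 - <<'E'
import cv2
im=cv2.imread('pics/w6.png');cv2.imwrite('pics/w6c.png',cv2.resize(im[100:200,250:380],None,fx=6,fy=6,interpolation=cv2.INTER_CUBIC))
E
```

```text
time: 11.6
tool_pos: [563.9, -111.4, 182.4]
tcp_rot: [-3.141, -0.525, -0.242]
contact_force: [0.3, -0.2, -4.2]
grip_width: 12.0
[ 563.88498288 -111.35572716  182.42421669] [-3.14089584 -0.52543493 -0.24186656]
[[ 0.84  -0.239  0.487]
 [-0.207 -0.971 -0.119]
 [ 0.502 -0.001 -0.865]]
tcp in deck [  1.1   0.4 100.3] shift mm [-4.5  1.1  5.8] units [-0.225  0.054  0.288] rot units [-0.002  0.018  0.005]
deck->world units per 10mm: x [ 0.42  -0.103  0.25 ] y [0.119 0.486 0.   ] z [-0.243  0.06   0.433] force deck [-2.  -0.4 -3.4]
```

View pics/w6c.png

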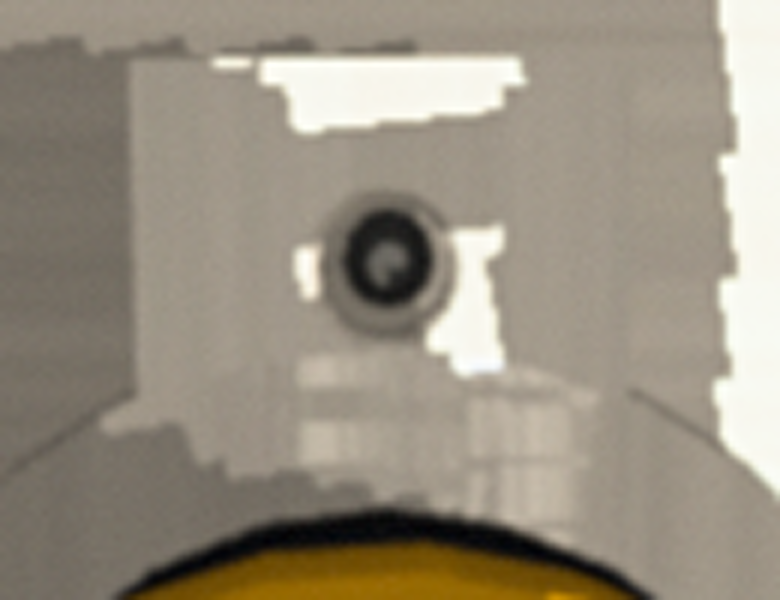

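```bash
python3 off.py w6 315 144.3 314.7 143 79.3
python3 - <<'E'
from h import *
import json
w=json.load(open('w6.json'));im=cv2.imread('pics/w6.png');cv2.imwrite('pics/w6s.png',im[80:140,80:480])
E
```

```text
hole [  0.6 -59.4  69.6] peg [  0.5 -59.6  79.3] move drum deck x,y -0.14 0.18
```

View pics/w6s.png

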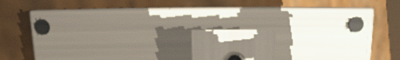

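```bash
python3 -m jog '{"xyz":[[0.12,-0.03,-0.22],[0.12,-0.03,-0.22],[0.1,-0.02,-0.18],[0,0,0]],"angular":[[0,0,0.03],[0,0,0],[0,0,0],[0,0,0]]}'; python3 look.py w7;python3 goto.py 611.5 -123.5 -.241 0 0.4 77.6
python3 - <<'E'
import cv2
im=cv2.imread('pics/w7.png');cv2.imwrite('pics/w7c.png',cv2.resize(im[80:280,140:420],None,fx=2.8,fy=2.8,interpolation=cv2.INTER_CUBIC))
E
```

```text
time: 12.05
tool_pos: [571.3, -113.1, 168.8]
tcp_rot: [-3.141, -0.525, -0.238]
contact_force: [0.1, -0.3, -3.5]
grip_width: 11.6
[ 571.30714363 -113.10837288  168.80350594] [-3.14093233 -0.52526736 -0.23834497]
[[ 0.841 -0.236  0.487]
 [-0.204 -0.972 -0.118]
 [ 0.501 -0.001 -0.865]]
tcp in deck [ 1.1  0.5 84.9] shift mm [ 2.6 -0.7 -6.8] units [ 0.132 -0.037 -0.342] rot units [-0.001  0.019 -0.028]
deck->world units per 10mm: x [ 0.42  -0.103  0.25 ] y [0.119 0.486 0.   ] z [-0.243  0.06   0.433] force deck [-0.9 -0.2 -4.3]
```

View pics/w7c.png

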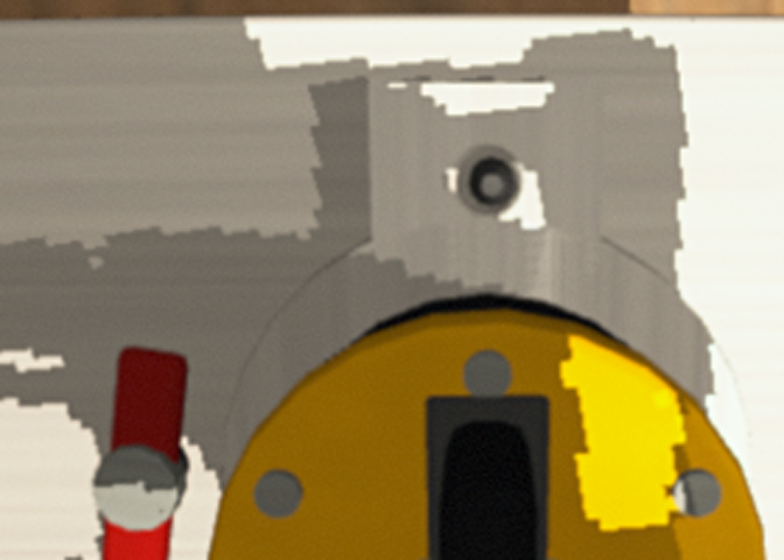

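```bash
python3 -m jog '{"xyz":[[0.09,-0.02,-0.15],[0.07,-0.02,-0.12],[0,0,0]],"angular":[[0,0,0],[0,0,0],[0,0,0]]}';python3 goto.py 611.5 -123.5 -.241 0 0.4 77.6
```

```text
time: 12.4
tool_pos: [574.9, -114.0, 163.3]
tcp_rot: [-3.141, -0.526, -0.238]
contact_force: [-0.9, 0.2, -4.5]
grip_width: 12.0
tcp in deck [ 1.4  0.5 78.1] shift mm [-1.   0.1 -1.1] units [-0.048  0.007 -0.056] rot units [ 0.     0.022 -0.028]
deck->world units per 10mm: x [ 0.42  -0.103  0.25 ] y [0.119 0.486 0.   ] z [-0.243  0.06   0.433] force deck [-3.  -0.  -3.4]
```

```bash
python3 -m jog '{"xyz":[[0.035,-0.01,-0.095],[0,0,0]],"angular":[[0,0,0],[0,0,0]]}';python3 goto.py 611.5 -123.5 -.241 0 0.4 77.6
```

```text
time: 12.6
tool_pos: [575.7, -114.2, 162.0]
tcp_rot: [-3.141, -0.527, -0.238]
contact_force: [-1.0, -0.5, -4.7]
grip_width: 11.8
tcp in deck [ 1.5  0.5 76.5] shift mm [-1.8  0.3  0.2] units [-0.09   0.016  0.008] rot units [ 0.003  0.031 -0.03 ]
deck->world units per 10mm: x [ 0.42  -0.103  0.25 ] y [0.119 0.486 0.   ] z [-0.243  0.06   0.433] force deck [-3.1 -0.7 -3.7]
```

```bash
python3 -m jog '{"xyz":[[0.035,-0.01,-0.095],[0,0,0]],"angular":[[0,0,0],[0,0,0]]}';python3 -m jog '{"xyz":[[0.035,-0.01,-0.095],[0,0,0]],"angular":[[0,0,0],[0,0,0]]}';python3 goto.py 611.5 -123.5 -.241 0 0.4 77.6
```

```text
time: 12.8
tool_pos: [575.9, -114.2, 162.7]
tcp_rot: [3.142, -0.529, -0.237]
contact_force: [0.0, -0.4, -4.2]
grip_width: 11.9
time: 13.0
tool_pos: [576.6, -114.2, 162.7]
tcp_rot: [3.141, -0.532, -0.237]
contact_force: [-0.4, -0.2, -5.7]
grip_width: 11.8
tcp in deck [ 2.6  0.6 76.7] shift mm [-2.7  0.4 -0.5] units [-0.133  0.02  -0.025] rot units [ 0.021  0.075 -0.04 ]
deck->world units per 10mm: x [ 0.42  -0.103  0.25 ] y [0.119 0.486 0.   ] z [-0.243  0.06   0.433] force deck [-3.1 -0.3 -4.7]
```

```bash
python3 look.py w8
python3 - <<'E'
from h import *
im=cv2.imread('pics/w8.png');A=cv2.resize(im[80:280,220:420],(400,400),interpolation=cv2.INTER_CUBIC)
b=capture('side')[:,:,::-1];cv2.imwrite('pics/side8.png',b)
B=cv2.resize(b[100:260,250:410],(400,400),interpolation=cv2.INTER_CUBIC);cv2.imwrite('pics/w8c.png',np.hstack([A,B]))
E
```

```text
[ 576.57331734 -114.24753822  162.70374848] [ 3.14122044 -0.53171368 -0.23658118]
[[ 0.838 -0.235  0.493]
 [-0.202 -0.972 -0.119]
 [ 0.507  0.    -0.862]]
```

View pics/w8c.png

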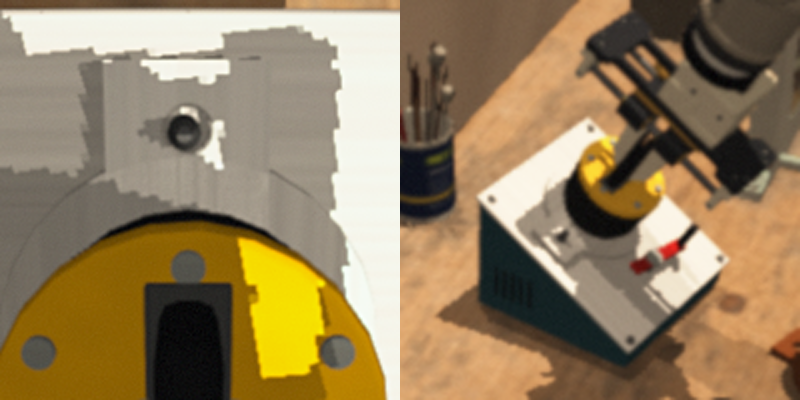

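```bash
python3 -m jog '{"xyz":[[-0.05,0.01,-0.03],[0.0,0,0]],"angular":[[0.02,0.07,-0.02],[0,0,0]]}';python3 goto.py 611.5 -123.5 -.241 0 0.4 77.6;python3 -m jog '{"xyz":[[0.04,-0.01,-0.1]],"angular":[[0,0,0]]}';python3 goto.py 611.5 -123.5 -.241 0 0.4 77.6
```

```text
time: 13.3
tool_pos: [576.3, -114.4, 162.3]
tcp_rot: [3.141, -0.525, -0.239]
contact_force: [-5.6, 0.3, 1.5]
grip_width: 11.5
tcp in deck [ 2.2  0.5 76.4] shift mm [-2.4  0.5 -0.1] units [-0.12   0.026 -0.003] rot units [ 0.004  0.013 -0.015]
deck->world units per 10mm: x [ 0.42  -0.103  0.25 ] y [0.119 0.486 0.   ] z [-0.243  0.06   0.433] force deck [-4. -1.  4.]
time: 13.4
tool_pos: [576.5, -114.4, 161.9]
tcp_rot: [3.141, -0.526, -0.239]
contact_force: [-30.4, 5.8, 33.6]
grip_width: 11.5
tcp in deck [ 2.2  0.5 76. ] shift mm [-2.6  0.5  0.3] units [-0.131  0.026  0.013] rot units [ 0.008  0.02  -0.02 ]
deck->world units per 10mm: x [ 0.42  -0.103  0.25 ] y [0.119 0.486 0.   ] z [-0.243  0.06   0.433] force deck [-10.   -1.6  44.5]
```

Contact is firm: 44 N along the deck normal, with the tool at the right tilt and height for a flush plate. I'll relax and look before releasing.

```bash
python3 -m jog '{"xyz":[[0,0,0]],"angular":[[0,0,0]]}'; python3 look.py w9
python3 - <<'E'
from h import *
im=cv2.imread('pics/w9.png');A=cv2.resize(im[80:280,220:420],(400,400),interpolation=cv2.INTER_CUBIC)
b=capture('scene')[:,:,::-1];cv2.imwrite('pics/scene9.png',b)
B=cv2.resize(b[100:260,300:460],(400,400),interpolation=cv2.INTER_CUBIC);cv2.imwrite('pics/w9c.png',np.hstack([A,B]))
E
```

```text
time: 13.5
tool_pos: [576.4, -114.4, 162.4]
tcp_rot: [3.141, -0.526, -0.239]
contact_force: [0.3, -0.4, -4.9]
grip_width: 11.7
[ 576.35080883 -114.37430395  162.37227285] [ 3.14099984 -0.52619061 -0.23854874]
[[ 0.84  -0.237  0.488]
 [-0.204 -0.972 -0.119]
 [ 0.502  0.001 -0.865]]
```

View pics/w9c.png

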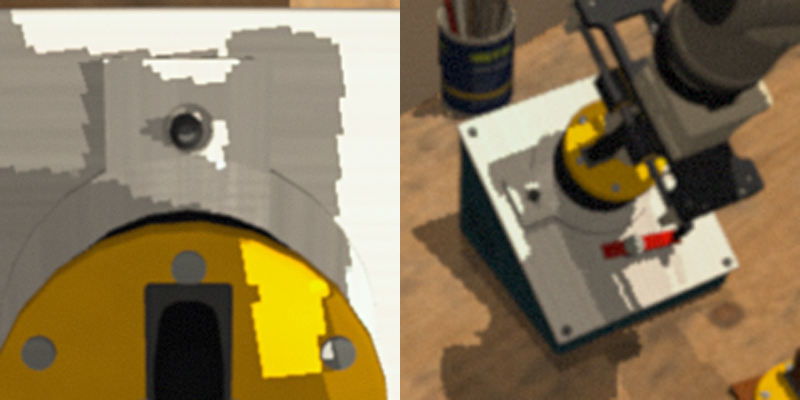

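```bash
python3 -m jog '{"xyz":[[0,0,0],[0,0,0],[0,0,0],[0,0,0],[0,0,0]],"angular":[[0,0,0],[0,0,0],[0,0,0],[0,0,0],[0,0,0]]}' -1;  python3 -m jog '{"xyz":[[-0.2,0.05,0.4],[-0.3,0.08,0.6],[-0.4,0.1,0.8],[-0.4,0.1,0.8],[-0.4,0.1,0.8],[-0.4,0.1,0.8],[0,0,0]],"angular":[[0,0,0],[0,0,0],[0,0,0],[0,0,0],[0,0,0],[0,0,0],[0,0,0]]}'
python3 look.py w10;python3 goto.py 611.5 -123.5 -.241 0 0.4 77.6
python3 - <<'E'
from h import *
b=capture('side')[:,:,::-1];cv2.imwrite('pics/side10.png',b)
im=cv2.imread('pics/w10.png')
a=cv2.resize(b[100:260,250:410],(400,400),interpolation=cv2.INTER_CUBIC)
cv2.imwrite('pics/w10c.png',np.hstack([cv2.resize(im,(400,300)),a[50:350]]))
E
```

```text
time: 14.1
tool_pos: [579.4, -115.6, 163.5]
tcp_rot: [3.14, -0.532, -0.239]
contact_force: [0.3, 0.7, -0.9]
grip_width: 47.2
time: 14.8
tool_pos: [533.7, -104.1, 255.8]
tcp_rot: [3.139, -0.536, -0.239]
contact_force: [0.5, -0.5, 0.1]
grip_width: 91.5
[ 533.746679   -104.12149433  255.83079938] [ 3.13893954 -0.53593816 -0.23861645]
[[ 0.835 -0.238  0.496]
 [-0.203 -0.971 -0.123]
 [ 0.511  0.002 -0.86 ]]
tcp in deck [ 10.4   0.3 178.3] shift mm [ 40.2  -9.7 -92.4] units [ 2.011 -0.487 -4.622] rot units [ 0.044  0.097 -0.009]
deck->world units per 10mm: x [ 0.42  -0.103  0.25 ] y [0.119 0.486 0.   ] z [-0.243  0.06   0.433] force deck [ 0.2 -0.2  0.5]
```

View pics/w10.png

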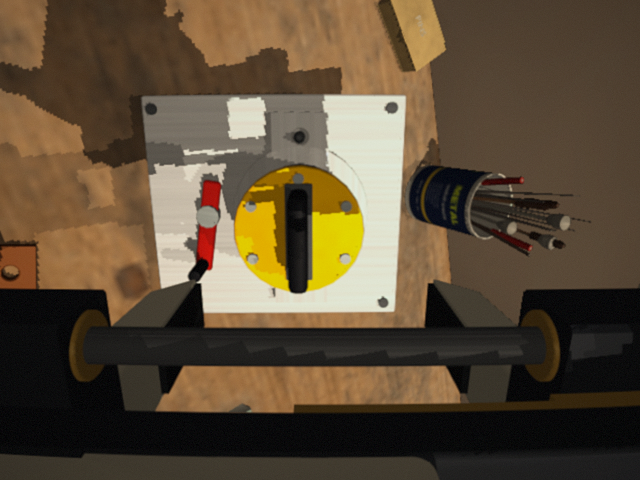

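View pics/w10c.png

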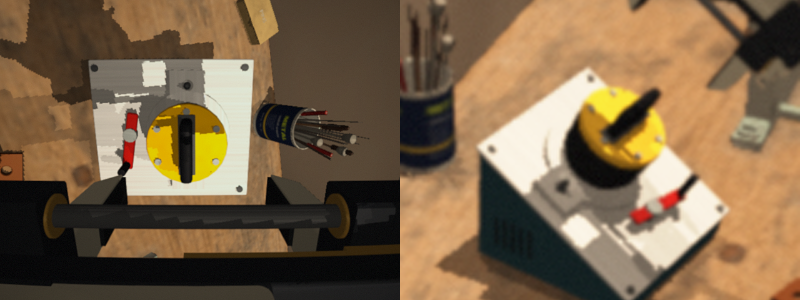

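The drum stands square on the deck with its peg through the +y hole. I'll check flushness (lid centre and radius at z=68 in the deck frame) and measure the catch: pivot (207,216), pin top about (198,273).

Run:
```python
from deck import *
w=json.load(open('w10.json'));im=cv2.imread('pics/w10.png')
obs=[('wrist',(151,109),w,(-114,83,0)),('wrist',(391,108),w,(74,83,0)),('wrist',(382.5,302),w,(74,-83,0)),('wrist',(207.5,215.5),w,(-72,0,18))]
x,r=fit(obs);print(x,r.round(1).tolist());R=rot(x[2]);o=np.array([x[0],x[1],95])
def dk(u,v,z):
    c,d=ray('wrist',(u,v),w);c=R.T@(c-o);d=R.T@d;return c+d*(z-c[2])/d[2]
h=cv2.cvtColor(im,cv2.COLOR_BGR2HSV);m=cv2.inRange(h,(18,120,60),(38,255,255));m[:150]=0;m[296:]=0;m[:,:225]=0;m[:,375:]=0
cs=[c for c in cv2.findContours(m,0,2)[0] if cv2.contourArea(c)>100];hull=cv2.convexHull(np.vstack(cs))
P=np.array([dk(*q[0],68)[:2] for q in hull],np.float32);print('lid',cv2.fitEllipse(P))
print('hole',dk(299,136.5,8),'peg top',dk(299,136,21))
print('pin top',dk(198.5,272,46.5),'nose end',dk(211,182,16.5),'tail',dk(203,268,16.5))
cv2.imwrite('pics/w10d.png',np.hstack([cv2.resize(im[165:295,140:270],(400,400),interpolation=cv2.INTER_CUBIC),cv2.resize(im[100:180,260:340],(400,400),interpolation=cv2.INTER_CUBIC)]))
```

```text
[ 6.12223227e+02 -1.24119152e+02 -2.35813946e-01] [[0.5, -1.0], [-1.5, -1.5], [-1.5, 1.4], [1.4, 1.1]]
lid ((1.3460428714752197, 1.4901037216186523), (85.80651092529297, 86.73149108886719), 0.4044201970100403)
hole [ 1.19001375 60.27211606  8.        ] peg top [ 1.4825085  61.15303866 21.        ]
pin top [-73.32492982 -35.08150634  46.5       ] nose end [-66.45555124  27.01767106  16.5       ] tail [-77.80929012 -42.83600367  16.5       ]
```

View pics/w10d.png

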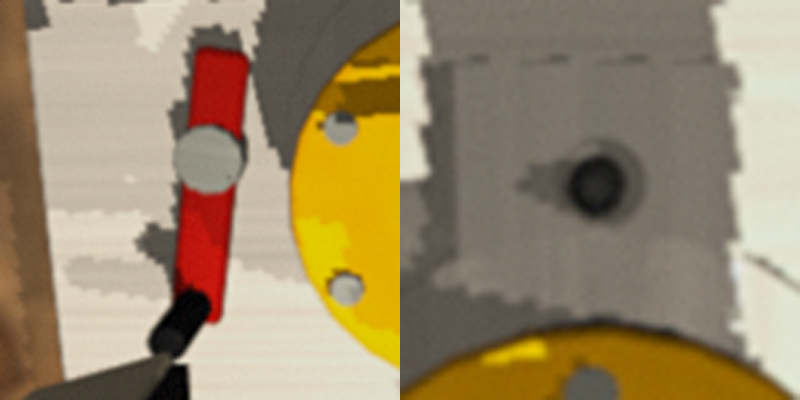

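```bash
python3 goto.py 612.2 -124.1 -.236 -77 -38.3 110 -90
```

```text
tcp in deck [  8.9   1.1 177.7] shift mm [ -48.6  -28.8 -101.5] units [-2.431 -1.442 -5.077] rot units [-7.315  1.855 12.992]
deck->world units per 10mm: x [ 0.421 -0.101  0.25 ] y [0.117 0.486 0.   ] z [-0.243  0.058  0.433] force deck [ 0.1  0.3 -0.8]
```

```bash
python3 -m jog '{"xyz":[[-0.2,-0.1,-0.2],[-0.2,-0.1,-0.3],[-0.2,-0.1,-0.35],[-0.2,-0.1,-0.35],[-0.2,-0.1,-0.35],[-0.16,-0.1,-0.35],[-0.16,-0.1,-0.35],[-0.16,-0.1,-0.35],[-0.16,-0.1,-0.35],[-0.16,-0.1,-0.35]],"angular":[[-0.488,0.124,0.86],[-0.488,0.124,0.86],[-0.488,0.124,0.86],[-0.488,0.124,0.86],[-0.488,0.124,0.86],[-0.488,0.124,0.86],[-0.488,0.124,0.86],[-0.488,0.124,0.86],[-0.488,0.124,0.86],[-0.488,0.124,0.86]]}' 0.1;python3 goto.py 612.2 -124.1 -.236 -77 -38.3 110 -90
```

```text
time: 15.9
tool_pos: [494.1, -123.9, 175.4]
tcp_rot: [2.677, -0.229, 0.898]
contact_force: [-0.6, 0.4, -0.2]
grip_width: 41.8
tcp in deck [-59.3 -27.4 127. ] shift mm [ -9.2  -9.  -23.6] units [-0.46  -0.449 -1.18 ] rot units [-2.225  0.46   4.091]
deck->world units per 10mm: x [ 0.421 -0.101  0.25 ] y [0.117 0.486 0.   ] z [-0.243  0.058  0.433] force deck [-0.7  0.2  0.2]
```

```bash
python3 -m jog '{"xyz":[[-0.1,-0.1,-0.25],[-0.1,-0.1,-0.25],[-0.1,-0.1,-0.25],[-0.1,-0.1,-0.25],[-0.05,-0.05,-0.15],[0,0,0]],"angular":[[-0.45,0.1,0.84],[-0.45,0.1,0.84],[-0.45,0.1,0.84],[-0.45,0.1,0.84],[-0.36,0.07,0.6],[0,0,0]]}';python3 goto.py 612.2 -124.1 -.236 -77 -38.3 75 -90; python3 look.py w11
```

```text
time: 16.5
tool_pos: [481.5, -132.5, 143.6]
tcp_rot: [2.635, 0.004, 1.337]
contact_force: [1.0, 0.2, 0.2]
grip_width: 41.2
tcp in deck [-84.  -38.7 104.7] shift mm [ 20.4  -4.5 -22.2] units [ 1.021 -0.226 -1.108] rot units [ 0.005 -0.164 -0.023]
deck->world units per 10mm: x [ 0.421 -0.101  0.25 ] y [0.117 0.486 0.   ] z [-0.243  0.058  0.433] force deck [ 0.9  0.4 -0.3]
[ 481.52424464 -132.45640532  143.61681565] [2.63458161 0.0044918  1.33724588]
[[ 0.231  0.851  0.471]
 [ 0.973 -0.2   -0.116]
 [-0.004  0.486 -0.874]]
```

View pics/w11.png

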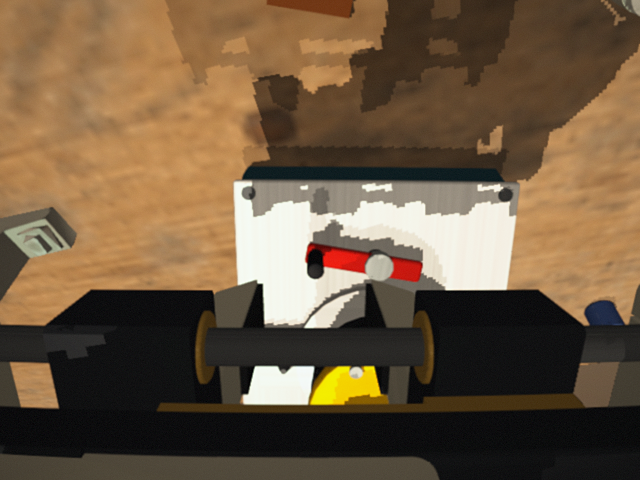

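The pin top is at (315.5,270), midway between the fingers; pivot (379,265). I'll compute the pin in the tool frame.

Run:
```python
from deck import *
w=json.load(open('w11.json'));T=np.array(w['T']);o=np.array(w['o'])
im=cv2.imread('pics/w11.png');cv2.imwrite('pics/w11c.png',cv2.resize(im[220:300,290:440],None,fx=5,fy=5,interpolation=cv2.INTER_CUBIC))
R=rot(-.236);O=np.array([612.2,-124.1,95])+R@[1.4,1.2,-1.2]
def dk(u,v,z):
    c,d=ray('wrist',(u,v),w);c=R.T@(c-O);d=R.T@d;return c+d*(z-c[2])/d[2]
for n,uv,z in[('pin',(315.5,270),46.5),('pivot',(379,265),18),('s-',(249,193),0),('s+',(505,195),0)]:
    X=dk(*uv,z);print(n,'deck',X.round(1),'tool',(T.T@(O+R@X-o)).round(1))
```

```text
pin deck [-79.7 -40.2  46.5] tool [-0.2  6.7 59.3]
pivot deck [-73.3  -0.8  18. ] tool [39.2 13.8 87.5]
s- deck [-115.   -82.6    0. ] tool [-42.3 -28.  106.4]
s+ deck [-114.8   81.5    0. ] tool [121.8 -27.  106. ]
```

View pics/w11c.png

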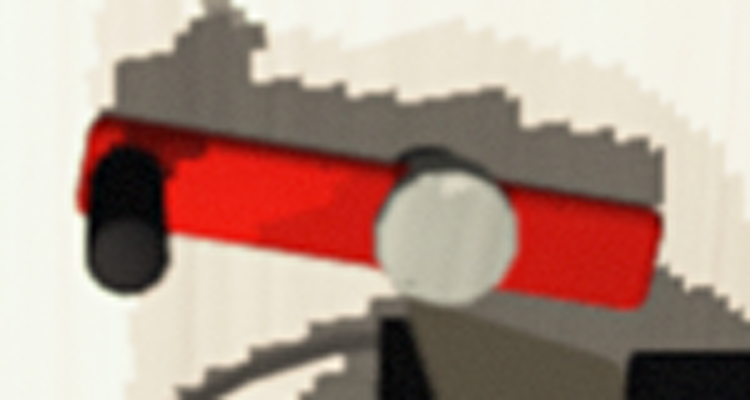

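```bash
python3 -m jog '{"xyz":[[0.3,-0.05,-0.2],[0.35,-0.08,-0.4],[0.4,-0.1,-0.6],[0.1,0,-0.2],[0,0,0]],"angular":[[0,-0.16,-0.02],[0,0,0],[0,0,0],[0,0,0],[0,0,0]]}';python3 goto.py 612.2 -124.1 -.236 -78.3 -39 23.8 -90
```

```text
time: 17.05
tool_pos: [507.5, -140.3, 121.4]
tcp_rot: [2.63, -0.01, 1.331]
contact_force: [-0.3, 0.7, -0.2]
grip_width: 41.4
tcp in deck [-71.7 -40.2  71.9] shift mm [ 18.1  -3.1 -45. ] units [ 0.903 -0.156 -2.248] rot units [-0.124 -0.09   0.031]
deck->world units per 10mm: x [ 0.421 -0.101  0.25 ] y [0.117 0.486 0.   ] z [-0.243  0.058  0.433] force deck [-0.5  0.6  0.1]
```

```bash
python3 -m jog '{"xyz":[[-0.26,0.12,-0.16],[0,0,0]],"angular":[[-0.12,-0.09,0.03],[0,0,0]]}';python3 goto.py 612.2 -124.1 -.236 -78.3 -39 23.8 -90
```

```text
time: 17.25
tool_pos: [502.6, -139.9, 124.3]
tcp_rot: [2.627, -0.005, 1.338]
contact_force: [0.0, 0.2, 0.5]
grip_width: 41.3
tcp in deck [-74.5 -41.   76.9] shift mm [ 23.   -3.5 -47.9] units [ 1.151 -0.175 -2.393] rot units [-0.067 -0.068 -0.033]
deck->world units per 10mm: x [ 0.421 -0.101  0.25 ] y [0.117 0.486 0.   ] z [-0.243  0.058  0.433] force deck [0.2 0.2 0.5]
```

```bash
python3 -m jog '{"xyz":[[-0.05,0.1,-0.3],[0.2,-0.05,-0.4],[0.2,-0.05,-0.4],[0,0,0]],"angular":[[-0.06,-0.06,-0.03],[0,0,0],[0,0,0],[0,0,0]]}';python3 goto.py 612.2 -124.1 -.236 -78.3 -39 23.8 -90;python3 look.py w12
```

```text
time: 17.65
tool_pos: [511.5, -145.0, 115.4]
tcp_rot: [2.634, -0.011, 1.341]
contact_force: [-1.0, 0.0, -0.1]
grip_width: 41.2
tcp in deck [-70.3 -43.8  64.2] shift mm [ 14.1   1.6 -39. ] units [ 0.703  0.08  -1.948] rot units [-0.136 -0.124 -0.058]
deck->world units per 10mm: x [ 0.421 -0.101  0.25 ] y [0.117 0.486 0.   ] z [-0.243  0.058  0.433] force deck [-0.9 -0.2  0.4]
[ 511.5134042  -144.98252306  115.41837376] [ 2.63388191 -0.0108169   1.34078526]
[[ 0.228  0.85   0.476]
 [ 0.974 -0.204 -0.102]
 [ 0.011  0.486 -0.874]]
```

View pics/w12.png

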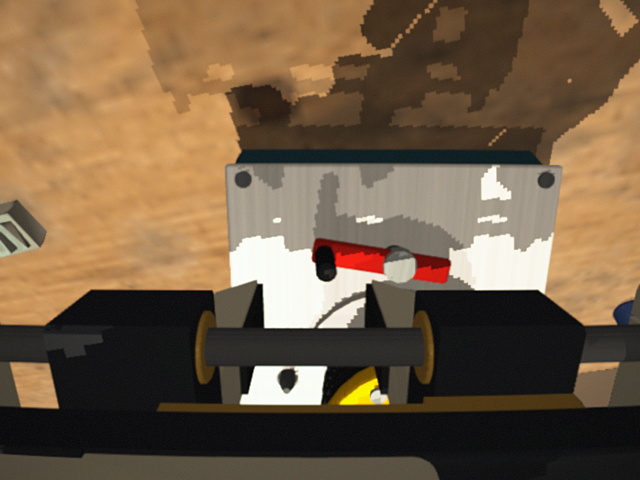

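Run:
```python
from plant import bot
o=bot.get_obs();print(o['joint_positions'].round(3),o['dq'].round(3),o['tau'].round(1))
```

```text
[-0.507  0.3    2.107  0.534  0.283 -2.326] [ 0.003 -0.013  0.011 -0.007  0.003  0.008] [ -0.  -33.8 -17.6   0.5  -1.6  -0.1]
```

Joint 5 is at its lower limit (0.283), so the full 30° tilt isn't reachable here. The jaws close along deck y, so I can stand the tool about 15° more upright and its pads still lie along the pin.

```bash
sed -i "s/^T=Rn/if len(mode)>1: Rt=Rn.from_rotvec(np.radians(float(mode[1]))*R[:,1]).as_matrix()@Rt\nT=Rn/" goto.py
python3 goto.py 612.2 -124.1 -.236 -78.3 -39 64 -90 15
```

```text
tcp in deck [-70.5 -43.7  64.4] shift mm [-5.3  6.1 -4.2] units [-0.263  0.305 -0.211] rot units [ 0.442  2.308 -0.046]
deck->world units per 10mm: x [ 0.421 -0.101  0.25 ] y [0.117 0.486 0.   ] z [-0.243  0.058  0.433] force deck [0.3 0.3 0.2]
```

```bash
python3 -m jog '{"xyz":[[0,0.1,0],[-0.1,0.1,0],[-0.1,0.1,-0.1],[0,0,0],[0,0,0]],"angular":[[0.14,0.77,-0.01],[0.15,0.77,-0.01],[0.15,0.77,-0.02],[0,0,0],[0,0,0]]}';python3 goto.py 612.2 -124.1 -.236 -78.3 -39 23.8 -90 15;python3 -c "
from plant import bot
print(bot.get_obs()['joint_positions'].round(3))"
```

```text
time: 18.2
tool_pos: [506.4, -138.0, 112.2]
tcp_rot: [2.876, -0.003, 1.335]
contact_force: [-0.5, -0.4, -0.2]
grip_width: 41.3
tcp in deck [-77.7 -38.2  64.7] shift mm [ 19.2  -5.4 -35.7] units [ 0.958 -0.271 -1.784] rot units [-0.015  0.045 -0.004]
deck->world units per 10mm: x [ 0.421 -0.101  0.25 ] y [0.117 0.486 0.   ] z [-0.243  0.058  0.433] force deck [-0.4 -0.5  0. ]
[-0.448  0.35   1.918  0.1    0.616 -1.857]
```

```bash
python3 -m jog '{"xyz":[[0.22,-0.07,-0.42],[0.24,-0.06,-0.43],[0,0,0]],"angular":[[0,0,0],[0,0,0],[0,0,0]]}';python3 goto.py 612.2 -124.1 -.236 -78.3 -39 23.8 -90 15;python3 look.py w13
```

```text
time: 18.5
tool_pos: [515.0, -140.2, 93.0]
tcp_rot: [2.874, -0.004, 1.335]
contact_force: [-0.6, -0.8, -0.4]
grip_width: 41.3
tcp in deck [-79.6 -38.4  43.6] shift mm [ 10.6  -3.1 -16.5] units [ 0.53  -0.157 -0.827] rot units [-0.023  0.061 -0.001]
deck->world units per 10mm: x [ 0.421 -0.101  0.25 ] y [0.117 0.486 0.   ] z [-0.243  0.058  0.433] force deck [-0.5 -0.9 -0.1]
[ 514.98564196 -140.24698359   93.00618937] [ 2.87416209 -0.00387014  1.33490761]
[[ 0.234  0.938  0.258]
 [ 0.972 -0.226 -0.058]
 [ 0.004  0.264 -0.964]]
```

View pics/w13.png

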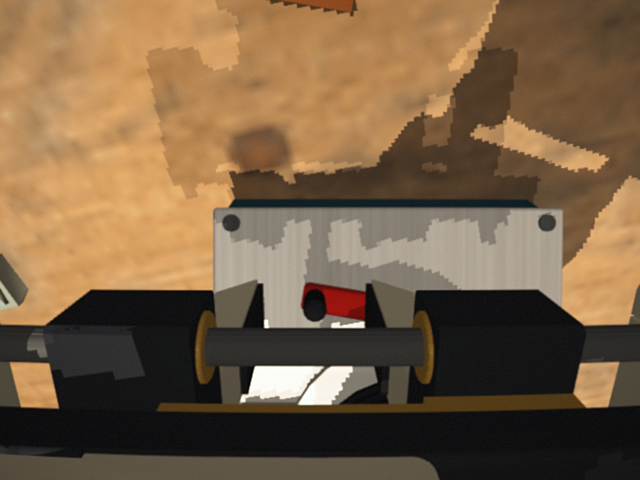

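```bash
python3 -m jog '{"xyz":[[0.21,-0.06,-0.44],[0.17,-0.05,-0.38],[0,0,0]],"angular":[[0,0,0],[0,0,0],[0,0,0]]}';python3 goto.py 612.2 -124.1 -.236 -81 -39 23.8 -90 15
```

```text
time: 18.85
tool_pos: [522.7, -142.6, 75.3]
tcp_rot: [2.874, -0.004, 1.335]
contact_force: [-0.6, -0.1, -0.5]
grip_width: 41.2
tcp in deck [-81.5 -38.9  24.3] shift mm [ 0.6 -0.2 -0.2] units [ 0.032 -0.012 -0.008] rot units [-0.026  0.06   0.002]
deck->world units per 10mm: x [ 0.421 -0.101  0.25 ] y [0.117 0.486 0.   ] z [-0.243  0.058  0.433] force deck [-0.7 -0.3 -0.1]
```

```bash
python3 -m jog '{"xyz":[[0,0,0],[0,0,0],[0,0,0],[0,0,0],[0,0,0],[0,0,0],[0,0,0],[0,0,0]],"angular":[[0,0,0],[0,0,0],[0,0,0],[0,0,0],[0,0,0],[0,0,0],[0,0,0],[0,0,0]]}' 1;python3 goto.py 612.2 -124.1 -.236 -81 -39 23.8 -90 15
```

```text
time: 19.65
tool_pos: [522.9, -142.0, 75.4]
tcp_rot: [2.874, -0.005, 1.335]
contact_force: [1.3, 0.1, -1.5]
grip_width: 9.0
tcp in deck [-81.4 -38.3  24.3] shift mm [ 0.4 -0.9 -0.3] units [ 0.02  -0.043 -0.014] rot units [-0.032  0.065  0.001]
deck->world units per 10mm: x [ 0.421 -0.101  0.25 ] y [0.117 0.486 0.   ] z [-0.243  0.058  0.433] force deck [ 0.3  0.4 -2. ]
```

```bash
python3 -m jog '{"xyz":[[-0.2,0.13,-0.13],[-0.2,0.13,-0.13],[-0.15,0.18,-0.11],[-0.15,0.18,-0.11],[0,0,0]],"angular":[[0,0,0],[0,0,0],[0,0,0],[0,0,0],[0,0,0]]}';python3 goto.py 612.2 -124.1 -.236 -100.8 -29.4 24 -90 15;python3 look.py w14
```

```text
time: 20.15
tool_pos: [512.2, -135.0, 68.5]
tcp_rot: [2.859, 0.002, 1.331]
contact_force: [5.4, 0.9, -2.7]
grip_width: 8.6
tcp in deck [-95.3 -33.9  24.4] shift mm [-3.4  5.5 -3.1] units [-0.17   0.274 -0.156] rot units [0.061 0.185 0.037]
deck->world units per 10mm: x [ 0.421 -0.101  0.25 ] y [0.117 0.486 0.   ] z [-0.243  0.058  0.433] force deck [ 3.   2.2 -4.8]
[ 512.18805225 -134.95500084   68.49559803] [2.85942250e+00 1.62564666e-03 1.33095187e+00]
[[ 0.238  0.933  0.27 ]
 [ 0.971 -0.228 -0.068]
 [-0.002  0.278 -0.96 ]]
```

View pics/w14.png

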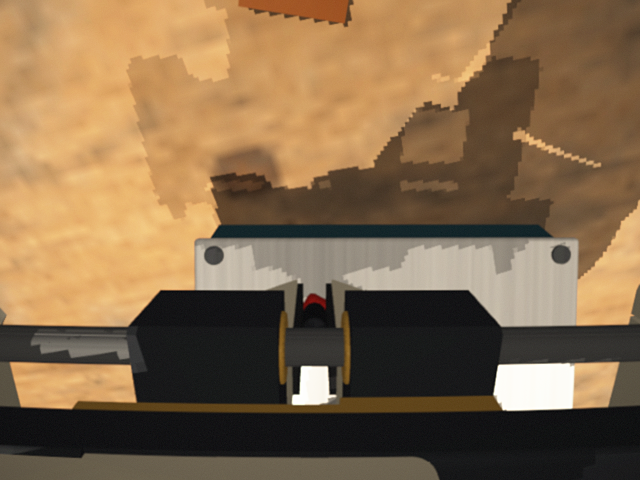

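```bash
python3 -m jog '{"xyz":[[-0.16,0.25,-0.12],[-0.15,0.25,-0.12],[-0.1,0.28,-0.1],[-0.1,0.28,-0.1],[0,0,0]],"angular":[[0.02,0.1,0.02],[0,0.05,0],[0,0,0],[0,0,0],[0,0,0]]}';python3 goto.py 612.2 -124.1 -.236 -115 1.2 24 -90 15
```

```text
time: 20.7
tool_pos: [500.4, -116.6, 59.4]
tcp_rot: [2.877, 0.007, 1.331]
contact_force: [1.9, -1.2, -1.4]
grip_width: 9.1
tcp in deck [-113.4  -18.9   24.4] shift mm [ 3.6 19.8 -1.1] units [ 0.179  0.989 -0.057] rot units [0.075 0.014 0.034]
deck->world units per 10mm: x [ 0.421 -0.101  0.25 ] y [0.117 0.486 0.   ] z [-0.243  0.058  0.433] force deck [ 1.2 -0.7 -2.3]
```

```bash
python3 -m jog '{"xyz":[[0.04,0.25,-0.02],[0.05,0.25,-0.01],[0.05,0.25,-0.01],[0.05,0.25,0],[0,0,0]],"angular":[[0.04,0,0],[0,0,0],[0,0,0],[0,0,0],[0,0,0]]}';python3 goto.py 612.2 -124.1 -.236 -115 1.2 24 -90 15;python3 look.py w15
```

```text
time: 21.2
tool_pos: [498.1, -96.6, 55.5]
tcp_rot: [2.892, 0.004, 1.33]
contact_force: [2.5, -1.6, -1.7]
grip_width: 8.8
tcp in deck [-1.214e+02  1.000e-01  2.450e+01] shift mm [ 5.9 -0.3  2.8] units [ 0.294 -0.014  0.138] rot units [ 0.005 -0.124  0.043]
deck->world units per 10mm: x [ 0.421 -0.101  0.25 ] y [0.117 0.486 0.   ] z [-0.243  0.058  0.433] force deck [ 1.6 -1.  -2.9]
[498.10370598 -96.55744128  55.53386074] [2.89227388 0.00360163 1.33033289]
[[ 0.238  0.941  0.239]
 [ 0.971 -0.23  -0.062]
 [-0.004  0.247 -0.969]]
```

View pics/w15.png

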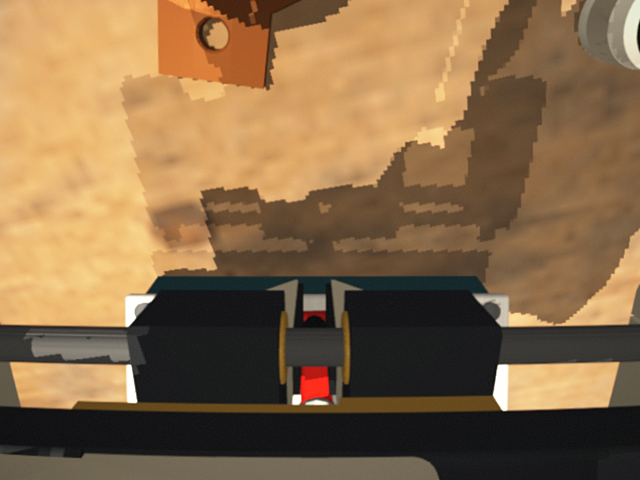

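```bash
python3 -m jog '{"xyz":[[0.15,0.1,0.05]],"angular":[[0,0,0]]}';python3 goto.py 612.2 -124.1 -.236 -115 1.2 24 -90 15;python3 -m jog '{"xyz":[[0.02,0.12,0]],"angular":[[0,0,0]]}';python3 goto.py 612.2 -124.1 -.236 -115 1.2 24 -90 15
```

```text
time: 21.35
tool_pos: [498.7, -94.6, 55.6]
tcp_rot: [2.898, 0.004, 1.331]
contact_force: [-17.5, -19.2, -0.1]
grip_width: 8.8
tcp in deck [-121.2    2.1   24.5] shift mm [ 5.3 -2.2  2.7] units [ 0.265 -0.11   0.133] rot units [-0.004 -0.177  0.041]
deck->world units per 10mm: x [ 0.421 -0.101  0.25 ] y [0.117 0.486 0.   ] z [-0.243  0.058  0.433] force deck [-10.9 -22.7   6.1]
time: 21.45
tool_pos: [498.4, -94.4, 55.5]
tcp_rot: [2.899, 0.007, 1.331]
contact_force: [-4.0, -27.8, -2.3]
grip_width: 9.3
tcp in deck [-121.6    2.3   24.6] shift mm [ 5.6 -2.5  2.8] units [ 0.281 -0.124  0.138] rot units [ 0.021 -0.192  0.041]
deck->world units per 10mm: x [ 0.421 -0.101  0.25 ] y [0.117 0.486 0.   ] z [-0.243  0.058  0.433] force deck [  1.1 -28.   -3.3]
```

The catch is against its stop (28 N reaction along y at y≈2.3). I'll relax, open and retreat along the tool axis.

```bash
python3 -m jog '{"xyz":[[0,0,0]],"angular":[[0,0,0]]}'; python3 -m jog '{"xyz":[[0,0,0],[0,0,0],[0,0,0],[0,0,0],[0,0,0]],"angular":[[0,0,0],[0,0,0],[0,0,0],[0,0,0],[0,0,0]]}' 0.1; python3 -m jog '{"xyz":[[-0.1,0.03,0.4],[-0.2,0.05,0.8],[-0.2,0.05,0.9],[-0.2,0.05,0.9],[-0.2,0.05,0.9],[-0.2,0.05,0.9],[0,0,1],[0,0,1],[0,0,0]],"angular":[[0,0,0],[0,0,0],[0,0,0],[0,0,0],[0,0,0],[0,0,0],[0,0,0],[0,0,0],[0,0,0]]}'
python3 look.py w16
python3 - <<'E'
from h import *
a=capture('scene')[:,:,::-1];b=capture('side')[:,:,::-1];cv2.imwrite('pics/scene16.png',a);cv2.imwrite('pics/side16.png',b)
B=[cv2.resize(i[y:y+120,x:x+120],(400,400),interpolation=cv2.INTER_CUBIC) for i,x,y in((a,318,120),(b,273,140))]
cv2.imwrite('pics/c16.png',np.hstack(B))
E
```

```text
time: 21.55
tool_pos: [498.0, -95.6, 55.5]
tcp_rot: [2.899, 0.008, 1.33]
contact_force: [1.4, -1.1, -1.9]
grip_width: 8.8
time: 22.05
tool_pos: [497.2, -94.6, 55.5]
tcp_rot: [2.902, 0.007, 1.331]
contact_force: [0.5, -0.1, -0.8]
grip_width: 40.2
time: 22.95
tool_pos: [471.9, -86.8, 200.3]
tcp_rot: [2.902, 0.007, 1.333]
contact_force: [0.9, 0.3, -1.2]
grip_width: 41.3
[471.91844213 -86.79977127 200.29858957] [2.90199808 0.00697102 1.33298259]
[[ 0.236  0.944  0.229]
 [ 0.972 -0.227 -0.062]
 [-0.007  0.237 -0.971]]
```

View pics/c16.png

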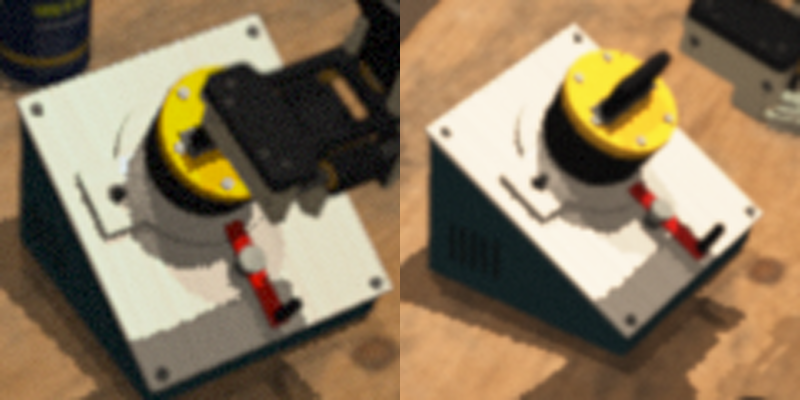

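View pics/w16.png

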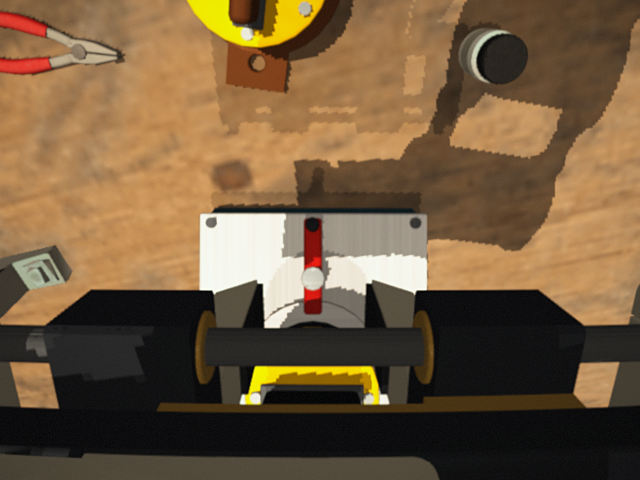

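View pics/scene16.png

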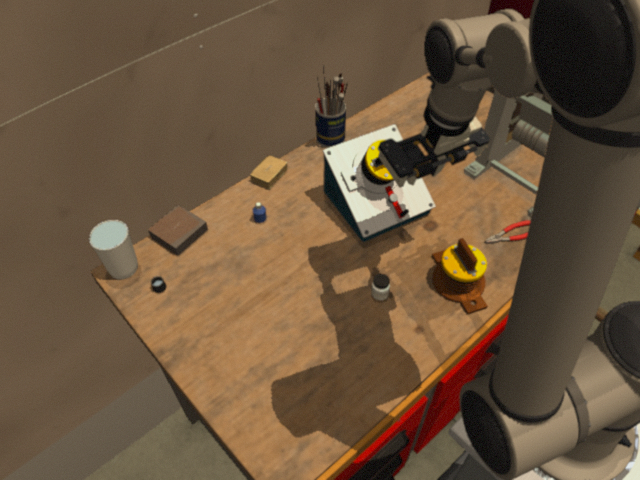

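Run:
```python
from h import *
o=bot.get_obs();print(o['time'],np.abs(o['dq']).max(),o['contact_force'])
a=cv2.imread('pics/scene0.png');b=cv2.imread('pics/scene16.png')
for n,(x,y) in dict(jar=(381,287),bottle=(259,212),loupe=(158,284)).items():
    r=cv2.matchTemplate(b[y-30:y+30,x-30:x+30],a[y-12:y+12,x-12:x+12],cv2.TM_CCOEFF_NORMED);print(n,cv2.minMaxLoc(r)[1::2],'expect (18,18)')
print(bot.close_job())
```

```text
23.1 0.019422155072928847 [-0.44544452  0.59256669  0.66323836]
jar (0.8204627633094788, (18, 18)) expect (18,18)
bottle (0.9972716569900513, (18, 18)) expect (18,18)
loupe (0.9969797134399414, (18, 18)) expect (18,18)
the job is handed in; nothing more can be done
None
```

The drum is on the deck with both pegs through its plate, and the red catch is turned to its stop. I handed the job in at about 23 s of the 54 s allowed; it reports no verdict.

**Drum:** I gripped the lid bar, lined up the +y hole on its peg with the wrist camera (about 0.2 mm off), and lowered until the deck pushed back with about 44 N. The -y peg shows through its hole in one wrist picture.

**Catch:** It came up against its stop with about 28 N of reaction. The pictures after release show it parallel to the deck's axis, with its nose over the plate's edge.

**Bystanders and robot:** The jar, bottle and loupe are at the same pixels as at the start; the jar's match is weaker (0.82), as the arm's shadow fell near it. The arm was clear of everything, with under 1 N at the wrist.

**Checks that disagreed or fell short:**
- **Deck position:** the scene and side cameras disagreed by about 5 mm in y, so I relied on the wrist camera and contact force. The tool touched down about 1.5 mm lower than that estimate predicted.
- **Flushness:** I did not measure it directly after release. I judged it from the push-back force, the touchdown height and the catch passing over the plate.
- **First lowering:** the drum slid about 1 mm up the slope and tilted slightly, and I corrected both before pressing down.
- **Joint limit:** joint 5 reached its lower limit (0.283 against 0.28) near the pin. I stood the tool about 15° more upright to grip it, and the pin slid a few millimetres in the pads while turning.

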